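# Prop the side stage and load its holder with a pile of chamber slides

### The arm

A 7-joint arm with a two-finger parallel gripper is mounted at the origin on the work surface. World frame = base frame: x ahead of the robot, y to its left, z up, the work surface at z = 0. Lengths are in m, angles in rad, forces in N, time in s.
With the tool pointing down it reaches from about 0.375 to 0.925 m from the base axis. Payload 3.1 kg.
Tool frame: the origin (TCP) lies between the finger pads, 19 mm behind the fingertips; this is the grasp point; z points along the fingers, y is the line along which they close (so a half turn about z gives the same grasp; the last joint's range is limited). The gripper opens to 85 mm and grips with 20 to 120 N. Pads are 22 mm wide; open, the fingers measure 114 mm over their backs; the gripper's body (76 mm by 85 mm) begins 54 mm behind the grasp point. The pads swing forward as they close: fully open they stand 13 mm farther back than shut.
Start: joints at [-1.431, 0.383, 0.044, 1.598, -0.018, 1.161, -0.05], TCP at [0.153, 0.632, 0.25] pointing down, gripper open.
Joint ranges: [-2.61, 2.61], [-0.41, 2.15], [-1.48, 1.57], [0, 2.5], [-1.57, 4.71], [0.05, 1.97], [-2.85, 2.85]. Speed limits (rad/s): [2.79, 2.79, 3.14, 3.14, 3.14, 3.14, 3.14].

### API

Orientations are given as a unit quaternion [x, y, z, w].
In Python, from bench import r gives the robot as it stands.
- The arm moves only by the shell command python3 steer.py FILE [OPENING] [FORCE], which reads ROWS from the file FILE. ROWS is a JSON list of rows, 1 to 8 of them, each an object with the fields xyz (a list: dx, dy, dz in units of 25 mm), rot (a list: a rotation vector rx, ry, rz in units of 0.05 rad); a field left out counts as zero; each row is the pose to reach, as a shift and turn from the pose commanded when the command began, along the tool's axes at that moment; what a row does not reach only later rows make up. A row lasts 1/10 s, in which the tool goes at most 0.05 m and 0.15 rad, less where a joint would pass 70% of its speed; a pose out of reach is approached as far as the arm can. OPENING is the finger opening in m, set as the command begins (- or left out keeps the last). The fingers move at their own pace and stop on an object; FORCE is the grip in N (left out, the last holds). Time passes only in rows, so rows that do not move let the fingers close. It prints the time, the measured TCP pose, the force, the opening and the grip force at its end. Input that does not fit is refused with a message, and nothing moves.
- r.observe(): the state, without advancing time (a new reading comes with each control period).
- r.get_image(name): name is "scene" or "side" or "wrist"; returns a dict with "img" (480x640x3 uint8, red, green, blue), "intrinsics" (3x3 intrinsics, pixels), "pose" (4x4, takes a point from camera to world coordinates). Camera axes: x right, y up, looking along -z (the intrinsics and any distortion apply to the point x, -y, -z); pixel columns grow to the right and rows downward; lengths in m; the calibration is good to about 2 mm. A picture is of the moment at which its call begins. There is no depth.
- r.sign_off(): hands the job in; it is judged then, once.
The state is a dict: "time_s": time; "qpos": joint angles; "joint_velocities": joint speeds; "joint_torque": joint torques, N m; "tcp_pos": TCP position; "tcp_rot": TCP orientation; "contact_force": force on the tool from outside, world axes, zero at the start; "ft_torque": the same for the moment, N m; "gripper_width": finger opening in m; "grip_force": force on a finger pad.
Only numpy, scipy, OpenCV 4.12 (cv2) and the standard library are available. Lean on these libraries where they do the work, as an engineer would, in place of code of your own. Each camera call takes 0.05 s, during which the arm holds its last target. There are 200 camera calls.

### The job

Get the side stage ready: first crank its support leg down (clockwise from above) until the foot stands firmly on the bench and the crank grows heavier, without forcing it. Then stack all the white chamber slides lying about into one pile, pick the pile up as a whole and lower it into the snug holder on the stage clearly tilted, one short end first along an end wall, letting it down flat to the floor. Finish by setting the steel weight upright and squarely on top of the pile; leave everything else on the bench alone.

Things in the scene. Friction and masses are not known exactly. Their poses are not given: they have to be found in the camera images.
- stage: fixed side stage: black plate 140 (x) x 170 (y), top 42 above the bench, with a holder near its +y end and a support leg with a crank beyond its -y end. Origin on the bench; z up. In its frame the holder's centre is at (0, 50) and the leg's axis at (0, -85). It stands elsewhere, turned up to 0.35 rad, in each run.
- holder_in (a point): centre of the holder's inner floor, 45 above the bench; axes as the stage's. Open aluminium box: inner length 70 along the stage's y, inner width 47.5, rim 15 above the floor. End walls 4 thick at both y ends; each long side has only 10 mm cheeks at its ends, so its middle 50 is open to the floor for a finger. Loaded slides have their x along the stage's y; a pile stands above the rim.
- crank_axis (a point): top centre of the leg's housing, on the crank's vertical axis, 102 above the bench
- crank (a joint): crank angle q (rad), grows clockwise seen from above and lowers the leg 2.5 mm per rad. In the stage's frame the knob is at (40 cos q, -85 - 40 sin q). Starts at 0 to 5 (foot 34 to 21 off the bench); stops at -0.1 and 19. Needs up to 0.2 N m (5 N at the knob); after the foot touches, 0.0375 N m more per mm (0.9 N at the knob). Stays where it is left.
- knob_mid (a point): middle of the crank's upright black knob, a cylinder 18 across and 36 high that spins freely on its pin, 40 from the crank axis; middle 125.5 above the bench, knob from 107.5 to 143.5, steel crank arm from 100 to 107 below it. Pinch it from above and lead it round in circles; the gripper need not turn.
- foot: black rubber foot of the leg, 34 across, 10 thick; origin at the centre of its sole (height 0 when it touches the bench). Sprung: after touching, each further mm of lowering (0.4 rad of crank) adds 15 N on the bench. Firm is over 12 N (0.35 rad past touching); over 75 N (2 rad past) is forcing it. About a fifth of a turn past touching is right.
- slide1: closed white plastic chamber slide, a flat rigid block 66 long (its x) x 44 wide (its y) x 9 thick (z), 25 to 50 g, three windows on top; origin at the centre of its underside, z up. Stacks flat on others. Not there in every run (then None).
- slide2: closed white plastic chamber slide, a flat rigid block 66 long (its x) x 44 wide (its y) x 9 thick (z), 25 to 50 g, three windows on top; origin at the centre of its underside, z up. Stacks flat on others. Not there in every run (then None).
- slide3: closed white plastic chamber slide, a flat rigid block 66 long (its x) x 44 wide (its y) x 9 thick (z), 25 to 50 g, three windows on top; origin at the centre of its underside, z up. Stacks flat on others. Not there in every run (then None).
- slide4: closed white plastic chamber slide, a flat rigid block 66 long (its x) x 44 wide (its y) x 9 thick (z), 25 to 50 g, three windows on top; origin at the centre of its underside, z up. Stacks flat on others. Not there in every run (then None).
- slide5: closed white plastic chamber slide, a flat rigid block 66 long (its x) x 44 wide (its y) x 9 thick (z), 25 to 50 g, three windows on top; origin at the centre of its underside, z up. Stacks flat on others. Not there in every run (then None).
- weight: steel hold-down weight, plate 60 (x) x 38 (y) x 10, with an upright round knob 16 across from 10 to 36 above the underside in its middle, about 0.22 kg; origin at the centre of its underside. Its x goes along the slides' length. It starts upright on the bench.
- cap1: black dust cap, 46 across, 38 high, loose; not part of the job, leave it alone. Origin at the underside.
- cap2: black dust cap like the other, loose; leave it alone
- dish: closed round dish, 60 across, 14 high, loose; leave it alone. Origin at the underside.
- mailer: grey flat plastic case 85 x 34 x 16, loose; leave it alone. Origin at the underside.

How it is judged:
On the way, in this order (a step that is already met when the one before it is completed fails the run):
1. the support leg's foot presses on the bench with more than 12 N (contact force between foot and anything else above 12 N), for 0.3 s.
2. all the slides are held together as one pile, clear of the bench (each more than 40 mm up and within 60 mm of the tool point) (height (world z) of each of slide1, slide2, slide3, slide4, slide5 above 0.04 m and distance between each of slide1, slide2, slide3, slide4, slide5 and the grasp point below 0.06 m), for 0.2 s.
3. the pile goes into the holder tilted by more than 5 degrees, its lower end inside the walls (angle between slide1's own z axis and vertical between 0.09 and 0.7 rad and horizontal distance between each of slide1, slide2, slide3, slide4, slide5 and holder_in below 0.03 m and z of each of slide1, slide2, slide3, slide4, slide5 in the frame of holder_in below 0.055 m and angle between slide2's own z axis and vertical between 0.09 and 0.7 rad and angle between slide3's own z axis and vertical between 0.09 and 0.7 rad and angle between slide4's own z axis and vertical between 0.09 and 0.7 rad and angle between slide5's own z axis and vertical between 0.09 and 0.7 rad and z of any of slide1, slide2, slide3, slide4, slide5 in the frame of holder_in below 0.018 m), for 0.1 s.
At the end, for the whole second after the job is handed in: All slides lie flat in the holder in one pile (centres within 6 mm, 5 degrees of the holder; lowest on its floor), the weight upright on top (within 9 mm of centre, 14 degrees of square), the foot still bears more than 12 N on the bench, all at rest (horizontal distance between each of slide1, slide2, slide3, slide4, slide5 and holder_in below 0.006 m and angle between each of slide1, slide2, slide3, slide4, slide5's own z axis and vertical below 0.07 rad and angle between the x axis of each of slide1, slide2, slide3, slide4, slide5 and the y axis of stage, either way round below 0.09 rad and z of each of slide1, slide2, slide3, slide4, slide5 in the frame of holder_in below 0.031 m and linear speed of each of slide1, slide2, slide3, slide4, slide5, weight below 0.02 m/s and z of any of slide1, slide2, slide3, slide4, slide5 in the frame of holder_in below 0.003 m and horizontal distance between weight and holder_in below 0.009 m and angle between weight's own z axis and vertical below 0.08 rad and angle between the x axis of weight and the y axis of stage, either way round below 0.25 rad and z of weight in the frame of holder_in above 0.023 m and contact force between foot and anything else above 12 N); the robot touches nothing.
It fails at once if the leg is forced: more than 75 N on the foot (contact force between foot and anything else above 75 N).
It fails at once if the cap1 is pushed more than 30 mm away (distance of cap1 from where it was at the start of the episode above 0.03 m).
It fails at once if the cap2 is pushed more than 30 mm away (distance of cap2 from where it was at the start of the episode above 0.03 m).
It fails at once if the dish is pushed more than 30 mm away (distance of dish from where it was at the start of the episode above 0.03 m).
It fails at once if the mailer is pushed more than 30 mm away (distance of mailer from where it was at the start of the episode above 0.03 m).
Of slide1, slide2, slide3, slide4, slide5 only 3 to 4 are there at a start; the rules pass over those that are not, and their reading is None.
At some moment in a run one of slide1, slide2, slide3, slide4, slide5 may be knocked a few centimetres aside while the robot is not near it.
It also fails if it takes over 210 s, if anything falls off the work surface, if the arm or the gripper's body presses on something with over 40 N, if the wrist force passes 120 N, or if a joint passes its speed limit or range.

## Working session

There is one attempt and no reset: what is moved stays moved. The work goes in short steps, Python scripts to look and compute and a shell command to move; the robot and the scene stay as the last step left them, time stands still between calls to the robot, and variables do not carry over. Pictures are saved under pics/ and viewed, at most 14 in all, crops included, and the job is handed in when it is done.

```bash
ls; mkdir -p pics; cat > h.py <<'E'
import numpy as np, cv2, json
from bench import r
from scipy.spatial.transform import Rotation as R
def snap(name,fn):
    d=r.get_image(name); cv2.imwrite('pics/'+fn+'.png',d['img'][:,:,::-1])
    np.savez('pics/'+fn+'.npz',K=d['intrinsics'],P=d['pose']); return d
def px2w(fn,pts,z):
    d=np.load('pics/'+fn+'.npz');K,P=d['K'],d['P'];o=[]
    for u,v in pts:
        c=np.linalg.solve(K,[u,v,1.]); w=P[:3,:3]@np.array([c[0],-c[1],-c[2]])
        t=(z-P[2,3])/w[2]; o.append(P[:3,3]+t*w)
    return np.array(o)
def w2px(fn,pts):
    d=np.load('pics/'+fn+'.npz');K,P=d['K'],d['P']
    c=(np.atleast_2d(pts)-P[:3,3])@P[:3,:3]; c=c*[1,-1,-1]; p=c@K.T; return p[:,:2]/p[:,2:]
def crop(fn,x,y,w,h,s,out):
    cv2.imwrite('pics/'+out+'.png',cv2.resize(cv2.imread('pics/'+fn+'.png')[y:y+h,x:x+w],None,fx=s,fy=s,interpolation=cv2.INTER_CUBIC))
def tool(target,Rt=None):
    "shift in tool axes from measured pose to world target"
    s=r.observe(); T=R.from_quat(s['tcp_rot']); print('tcp',np.round(s['tcp_pos'],4),'shift',np.round(T.inv().apply(np.array(target)-s['tcp_pos']),4))
    return T
E
python3 - <<'E'
from h import *
for n in('scene','side','wrist'):
    d=snap(n,n+'0');print(n,d['pose'].round(3).tolist(),d['intrinsics'].round(1).tolist())
s=r.observe();print(s); print(R.from_quat(s['tcp_rot']).as_matrix().round(3))
E
```

```text
bench.py
pics
steer.py
scene [[0.896, -0.301, 0.327, 0.973], [0.444, 0.632, -0.635, -0.745], [-0.016, 0.714, 0.7, 0.992], [0.0, 0.0, 0.0, 1.0]] [[582.1, 0.0, 318.1], [0.0, 582.1, 237.7], [0.0, 0.0, 1.0]]
side [[-0.969, 0.173, -0.174, 0.36], [-0.245, -0.73, 0.638, 0.672], [-0.016, 0.661, 0.75, 0.862], [0.0, 0.0, 0.0, 1.0]] [[458.3, 0.0, 310.5], [0.0, 458.3, 235.1], [0.0, 0.0, 1.0]]
wrist [[0.235, -0.935, -0.266, 0.086], [0.972, 0.226, 0.066, 0.648], [-0.002, -0.274, 0.962, 0.372], [0.0, 0.0, 0.0, 1.0]] [[421.7, 0.0, 322.9], [0.0, 421.7, 237.8], [0.0, 0.0, 1.0]]
{'time_s': 0.15, 'qpos': array([-1.43081003,  0.3836484 ,  0.04384089,  1.59922864, -0.01787178,
        1.16118041, -0.04988936]), 'joint_velocities': array([ 0.00083049, -0.00235829,  0.00092136, -0.00560556, -0.00134459,
       -0.00073082,  0.00177974]), 'joint_torque': array([ 2.01411414e-03, -4.34053731e+01,  1.02695592e+00, -2.49979734e+01,
        1.07763213e-02,  7.29773368e-03, -6.92267406e-06]), 'tcp_pos': array([0.15294473, 0.63102751, 0.2488678 ]), 'tcp_rot': array([ 1.18563078e-01,  9.92945982e-01, -1.03470278e-03, -5.79239954e-05]), 'contact_force': array([-0.19434036,  0.02005881,  0.69192214]), 'ft_torque': array([ 0.02219397, -0.03734439,  0.01820033]), 'grip_force': 0.0, 'gripper_width': 0.08518394299478747}
[[-0.972  0.235 -0.   ]
 [ 0.235  0.972 -0.002]
 [-0.    -0.002 -1.   ]]
```

View pics/scene0.png

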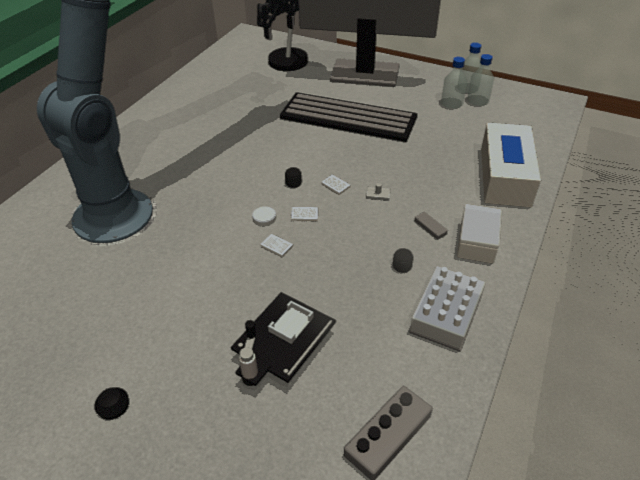

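View pics/side0.png

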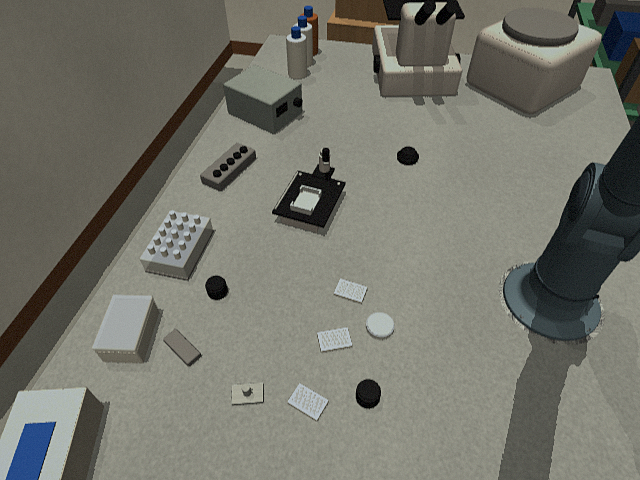

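```bash
python3 - <<'E'
from h import *
crop('scene0',245,165,150,98,5,'c1'); crop('scene0',225,285,115,105,5.5,'c2')
E
```

```text
(no output)
```

View pics/c1.png

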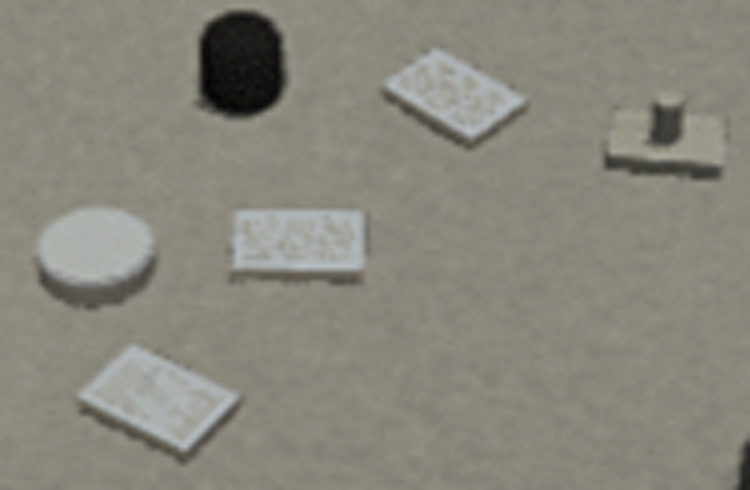

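View pics/c2.png

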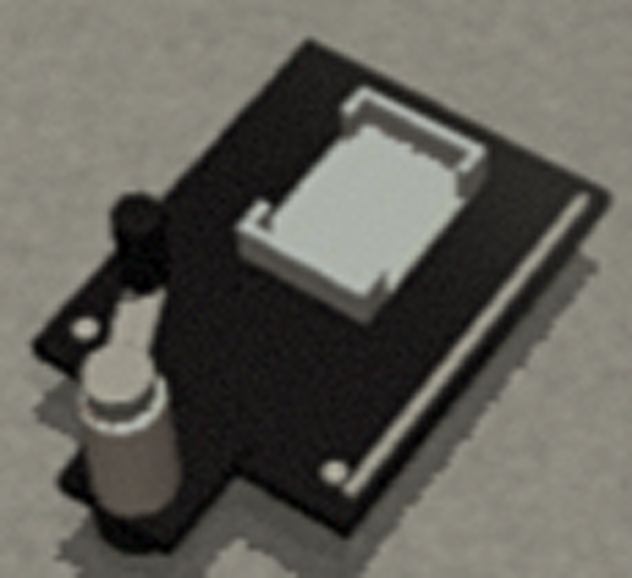

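The crops show three slides (full px about (336,184), (305,213), (276,245)), the weight at (378,190), and the stage with its holder and the crank knob at (250,326).

```bash
python3 - <<'E'
from h import *
o=np.array([245,165]);
def q(p,z,lab,s=5,o=o):
    w=px2w('scene0',np.array(p)/s+o-0.5*(1-1/s),z); e=np.roll(w,-1,0)-w
    print(lab,'ctr',w.mean(0).round(4),'sides',np.hypot(e[:,0],e[:,1]).round(4),'ang',np.degrees(np.arctan2(e[:,1],e[:,0])).round(1));return w
q([(434,50),(527,103),(471,140),(385,88)],.009,'A')
q([(235,212),(364,211),(364,268),(232,270)],.009,'B')
q([(132,347),(240,398),(183,452),(80,393)],.009,'C')
q([(612,110),(725,115),(722,167),(608,155)],.01,'W'); q([(668,98)]*2,.036,'Wk')
o2=np.array([225,285])
q([(308,40),(608,192),(348,522),(35,343)],.042,'plate',5.5,o2)
q([(360,88),(486,152)],.060,'far wall outer',5.5,o2)
q([(242,235),(368,303)],.060,'near wall',5.5,o2)
q([(355,92),(486,152),(368,305),(242,232)],.060,'rim',5.5,o2)
q([(139,208)]*2,.1435,'knobtop',5.5,o2)
q([(118,365)]*2,.107,'crank axis',5.5,o2)
E
```

```text
A ctr [0.4648 0.35   0.009 ] sides [0.0669 0.0426 0.0627 0.0417] ang [ -17.1 -109.2  161.9   76.6]
B ctr [0.443 0.212 0.009] sides [0.0658 0.043  0.0659 0.0437] ang [  26.   -63.6 -153.3  116.3]
C ctr [0.4339 0.0837 0.009 ] sides [0.0645 0.0436 0.0649 0.0389] ang [ -7.4 -99.6 168.4  79.9]
W ctr [0.5803 0.3651 0.01  ] sides [0.0594 0.0422 0.0591 0.0368] ang [  21.3  -70.7 -164.   109.7]
Wk ctr [0.5797 0.3647 0.036 ] sides [0. 0.] ang [0. 0.]
plate ctr [ 0.589  -0.1568  0.042 ] sides [0.137  0.1662 0.1364 0.1667] ang [ -6.8 -96.9 173.4  83.3]
far wall outer ctr [ 0.5964 -0.0943  0.06  ] sides [0.0566 0.0566] ang [ -6.7 173.3]
near wall ctr [ 0.5897 -0.1726  0.06  ] sides [0.0553 0.0553] ang [ -6.7 173.3]
rim ctr [ 0.5928 -0.134   0.06  ] sides [0.0571 0.0792 0.0566 0.0749] ang [ -4.1 -95.  171.5  85.5]
knobtop ctr [ 0.5629 -0.2261  0.1435] sides [0. 0.] ang [0. 0.]
crank axis ctr [ 0.5725 -0.2622  0.107 ] sides [0. 0.] ang [0. 0.]
```

The manual's scale: shifts go in units of 25 mm and turns go in units of 0.05 rad. Converting my numbers, -0.22 m is -8.8, -0.288 m is -11.52.

```bash
echo '[{"xyz": [-8.8,-11.52,0]},{"xyz": [-8.8,-11.52,0]},{"xyz": [-8.8,-11.52,0]},{"xyz": [-8.8,-11.52,0]},{"xyz": [-8.8,-11.52,0]},{"xyz": [-8.8,-11.52,0]},{"xyz": [-8.8,-11.52,0]},{"xyz": [-8.8,-11.52,0]}]' > mv.in && python3 steer.py mv.in 0.05 60
python3 -c "
from h import *
snap('wrist','w_mid')"
echo '[{"xyz": [-8.8,-11.52,0]},{"xyz": [-8.8,-11.52,0]},{"xyz": [-8.8,-11.52,0]},{"xyz": [-8.8,-11.52,0]},{"xyz": [-8.8,-11.52,0]},{"xyz": [-8.8,-11.52,0]},{"xyz": [-8.8,-11.52,0]},{"xyz": [-8.8,-11.52,0]}]' > mv.in && python3 steer.py mv.in
echo '[{"xyz": [-4.4,-5.76,0]},{"xyz": [-4.4,-5.76,0]},{"xyz": [-4.4,-5.76,0]},{"xyz": [-4.4,-5.76,0]},{"xyz": [-4.4,-5.76,0]},{"xyz": [-4.4,-5.76,0]},{"xyz": [-4.4,-5.76,0]}]' > mv.in && python3 steer.py mv.in
python3 -c "
from h import *
d=snap('wrist','w_st');print(d['pose'].round(3).tolist(),r.observe()['qpos'].round(2))"
```

```text
time_s: 0.95
tcp_pos: [0.3012, 0.294, 0.2493]
tcp_rot: [0.123, 0.992, -0.001, -0.0]
contact_force: [-0.1, 0.2, 0.6]
gripper_width: 0.05
grip_force: 0.0
time_s: 1.8
tcp_pos: [0.4475, -0.0361, 0.251]
tcp_rot: [0.122, 0.993, -0.001, 0.002]
contact_force: [0.1, 0.6, -0.2]
gripper_width: 0.05
grip_force: 0.0
time_s: 2.5
tcp_pos: [0.5185, -0.195, 0.2494]
tcp_rot: [0.117, 0.993, 0.001, -0.001]
contact_force: [0.3, 0.4, 0.0]
gripper_width: 0.0499
grip_force: 0.0
[[0.232, -0.936, -0.266, 0.451], [0.973, 0.223, 0.062, -0.179], [0.001, -0.273, 0.962, 0.373], [0.0, 0.0, 0.0, 1.0]] [-0.49  0.28  0.92  1.86 -0.25  1.12  1.85]
```

View pics/w_st.png

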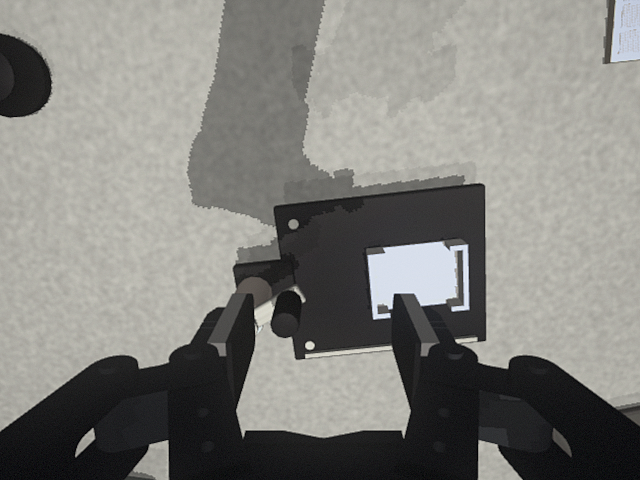

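Knob top at about (285,326), plate corners near (276,207), (484,185), (485,340), (298,357); holder light floor with walls at u 367–468.

```bash
python3 - <<'E'
from h import *
f='w_st'
w=px2w(f,[(276,207),(484,185),(485,340),(298,357)],.042);print(w.round(4))
e=np.roll(w,-1,0)-w;print(np.hypot(e[:,0],e[:,1]).round(4),np.degrees(np.arctan2(e[:,1],e[:,0])).round(1))
print('knob',px2w(f,[(285,326)],.1435).round(4), px2w(f,[(288,298)],.1075).round(4))
crop(f,215,170,290,200,2.7,'c3')
# prediction check
yaw=np.radians(-6.8);c=np.array([.593,-.1335]);X=np.array([np.cos(yaw),np.sin(yaw)]);Y=np.array([-X[1],X[0]])
pts=[[*(c+a*X+b*Y),.06] for a,b in[(-27.75e-3,.039),(27.75e-3,.039),(-27.75e-3,-.039),(27.75e-3,-.039)]]+[[*(c-.135*Y),.107]]
print(w2px('scene0',pts).round(1),w2px('w_st',pts).round(1))
E
```

```text
[[ 0.5091 -0.2305  0.042 ]
 [ 0.5301 -0.0664  0.042 ]
 [ 0.6663 -0.0833  0.042 ]
 [ 0.6445 -0.2469  0.042 ]]
[0.1654 0.1372 0.165  0.1363] [ 82.7  -7.1 -97.6 173.1]
knob [[ 0.563  -0.2284  0.1435]] [[ 0.5606 -0.2288  0.1075]]
[[290.7 301. ]
 [313.2 312.5]
 [268.1 326.9]
 [291.  339.3]
 [246.6 354.1]] [[467.1 245.9]
 [468.6 310.8]
 [366.9 256.9]
 [372.8 320.9]
 [240.4 330.6]]
```

View pics/c3.png

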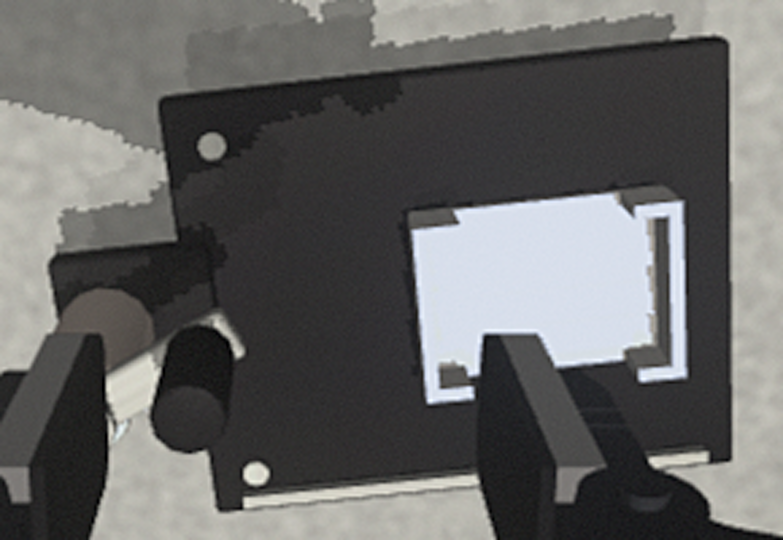

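In the tool's units: -0.021 m is -0.84, 0.1 m is 4.

```bash
echo '[{"xyz": [-2.04,-0.84,0]},{"xyz": [-2.04,-0.84,1.6]},{"xyz": [-2.04,-0.84,3.2]},{"xyz": [-2.04,-0.84,4]},{"xyz": [-2.04,-0.84,4]},{"xyz": [-2.04,-0.84,4]}]' > mv.in && python3 steer.py mv.in
python3 -c "
from h import *
tool([.563,-.2272,.133])"
```

```text
time_s: 3.15
tcp_pos: [0.5632, -0.2285, 0.1504]
tcp_rot: [0.118, 0.993, 0.0, 0.0]
contact_force: [1.0, 0.4, 0.3]
gripper_width: 0.0501
grip_force: 0.0
tcp [ 0.5632 -0.2285  0.1504] shift [0.0005 0.0012 0.0174]
```

In the tool's units: 0.0175 m is 0.7, 0.01 m is 0.4.

```bash
echo '[{"xyz": [0,0.04,0.4]},{"xyz": [0,0.04,0.7]},{"xyz": [0,0.04,0.7]}]' > mv.in && python3 steer.py mv.in
echo '[{},{},{},{},{},{}]' > mv.in && python3 steer.py mv.in 0.005 50
python3 -c "
from h import *
snap('wrist','w_k')
s=r.observe();p=s['tcp_pos'];T=R.from_quat(s['tcp_rot']).inv()
ax=np.array([.5755,-.2668]);f=np.arctan2(*(p[:2]-ax)[::-1]);print('phi',f,'q',-.122-f+2*np.pi,np.hypot(*(p[:2]-ax)))
f0=1.877
for k in range(0,32):
    f=f0-.35*k;print(k,T.apply([.04*(np.cos(f)-np.cos(f0)),.04*(np.sin(f)-np.sin(f0)),0]).round(4)[:2])"
```

```text
time_s: 3.45
tcp_pos: [0.5626, -0.2283, 0.132]
tcp_rot: [0.118, 0.993, 0.0, -0.0]
contact_force: [-0.5, -0.1, 0.1]
gripper_width: 0.0495
grip_force: 0.0
time_s: 4.05
tcp_pos: [0.5631, -0.2295, 0.133]
tcp_rot: [0.119, 0.993, -0.0, 0.0]
contact_force: [-0.8, -0.1, 4.0]
gripper_width: 0.0165
grip_force: 48.8
phi 1.89180951896215 q 4.269375788217436 0.039279169768880635
0 [0. 0.]
1 [-0.013  0.005]
2 [-0.0269  0.0053]
3 [-0.0401  0.0008]
4 [-0.0509 -0.008 ]
5 [-0.0581 -0.0199]
6 [-0.0607 -0.0336]
7 [-0.0585 -0.0474]
8 [-0.0517 -0.0595]
9 [-0.0411 -0.0686]
10 [-0.0281 -0.0735]
11 [-0.0142 -0.0737]
12 [-0.001 -0.069]
13 [ 0.0097 -0.0602]
14 [ 0.0168 -0.0482]
15 [ 0.0193 -0.0345]
16 [ 0.017  -0.0208]
17 [ 0.0101 -0.0087]
18 [-0.0006  0.0003]
19 [-0.0137  0.0052]
20 [-0.0276  0.0052]
21 [-0.0407  0.0004]
22 [-0.0514 -0.0085]
23 [-0.0583 -0.0206]
24 [-0.0607 -0.0343]
25 [-0.0583 -0.048 ]
26 [-0.0513 -0.06  ]
27 [-0.0406 -0.069 ]
28 [-0.0274 -0.0737]
29 [-0.0135 -0.0736]
30 [-0.0005 -0.0687]
31 [ 0.0101 -0.0597]
```

```bash
echo '[{"xyz": [-0.52,0.2,0]},{"xyz": [-1.076,0.212,0]},{"xyz": [-1.604,0.032,0]},{"xyz": [-2.036,-0.32,0]},{"xyz": [-2.324,-0.796,0]},{"xyz": [-2.428,-1.344,0]},{"xyz": [-2.34,-1.896,0]},{"xyz": [-2.068,-2.38,0]}]' > mv.in && python3 steer.py mv.in
python3 -c "
from h import *
s=r.observe();p=s['tcp_pos']
ax=np.array([.5755,-.2668]);f=np.arctan2(*(p[:2]-ax)[::-1]);print('phi',f,'want',1.877-2.8,np.hypot(*(p[:2]-ax)))"
```

```text
time_s: 4.9
tcp_pos: [0.6043, -0.2952, 0.1332]
tcp_rot: [0.117, 0.993, 0.003, 0.004]
contact_force: [6.1, 4.1, 1.5]
gripper_width: 0.0163
grip_force: 48.8
phi -0.778175902853826 want -0.9229999999999998 0.04041494960096482
```

In the tool's units: 0.071 m is 2.84, 0.0687 m is 2.748.

```bash
echo '[{"xyz": [0.424,-0.364,0]},{"xyz": [0.944,-0.56,0]},{"xyz": [1.5,-0.568,0]},{"xyz": [2.028,-0.38,0]},{"xyz": [2.456,-0.028,0]},{"xyz": [2.74,0.452,0]},{"xyz": [2.84,1,0]},{"xyz": [2.748,1.548,0]}]' > mv.in && python3 steer.py mv.in
echo '[{"xyz": [-0.276,0.484,0]},{"xyz": [-0.704,0.844,0]},{"xyz": [-1.228,1.04,0]},{"xyz": [-1.784,1.04,0]},{"xyz": [-2.308,0.848,0]},{"xyz": [-2.736,0.492,0]},{"xyz": [-3.012,0.008,0]},{"xyz": [-3.108,-0.54,0]}]' > mv.in && python3 steer.py mv.in
python3 -c "
from h import *
s=r.observe();p=s['tcp_pos']
ax=np.array([.5755,-.2668]);f=np.arctan2(*(p[:2]-ax)[::-1]);print('phi',f,'want',(1.877-8.4)+2*np.pi,np.hypot(*(p[:2]-ax)))"
```

```text
time_s: 5.7
tcp_pos: [0.5397, -0.2492, 0.1331]
tcp_rot: [0.12, 0.993, -0.003, 0.0]
contact_force: [-1.9, -6.9, 1.2]
gripper_width: 0.016
grip_force: 49.6
time_s: 6.5
tcp_pos: [0.6153, -0.2726, 0.1329]
tcp_rot: [0.117, 0.993, 0.004, -0.001]
contact_force: [-2.8, 7.0, 8.7]
gripper_width: 0.0162
grip_force: 50.4
phi -0.1440793538257664 want -0.23981469282041434 0.040179494031061455
```

```bash
cat > ck.py <<'E'
from h import *
s=r.observe();p=s['tcp_pos'];ax=np.array([.5755,-.2668]);d=p[:2]-ax;f=np.arctan2(d[1],d[0])
t=np.array([np.sin(f),-np.cos(f)]);print('q',-.122-f+4*np.pi,'rad',np.hypot(*d),'Ftan',-s['contact_force'][:2]@t)
E
echo '[{"xyz": [0.096,-0.548,0]},{"xyz": [0.096,-0.548,0]},{"xyz": [0.096,-0.548,0]}]' > mv.in && python3 steer.py mv.in; python3 ck.py
echo '[{"xyz": [0.28,-0.48,0]},{"xyz": [0.708,-0.84,0]},{"xyz": [1.236,-1.028,0]}]' > mv.in && python3 steer.py mv.in; python3 ck.py
echo '[{"xyz": [0.556,0.004,0]},{"xyz": [1.076,0.2,0]},{"xyz": [1.076,0.2,0]},{"xyz": [1.076,0.2,0]}]' > mv.in && python3 steer.py mv.in; python3 ck.py
```

```text
time_s: 6.8
tcp_pos: [0.6093, -0.2888, 0.133]
tcp_rot: [0.118, 0.993, 0.0, 0.001]
contact_force: [0.5, 2.0, 4.8]
gripper_width: 0.0166
grip_force: 50.0
q 13.02211997420864 rad 0.04031972778033231 Ftan 1.9526734314081167
time_s: 7.1
tcp_pos: [0.5769, -0.3075, 0.1333]
tcp_rot: [0.117, 0.993, -0.002, 0.005]
contact_force: [8.1, -1.4, -1.2]
gripper_width: 0.016
grip_force: 49.4
q 13.980961049947298 rad 0.04075134893835186 Ftan 8.070170301638015
time_s: 7.5
tcp_pos: [0.5481, -0.297, 0.1331]
tcp_rot: [0.119, 0.993, -0.001, 0.001]
contact_force: [1.8, -3.3, 2.3]
gripper_width: 0.0163
grip_force: 49.8
q 14.752162351405856 rad 0.04084039965007345 Ftan 3.5320665238843296
```

```bash
echo '[{},{},{},{},{}]' > mv.in && python3 steer.py mv.in 0.05; python3 ck.py
echo '[{"xyz": [0,0,-2]},{"xyz": [0,0,-4]},{"xyz": [0,0,-6]},{"xyz": [0,0,-7.2]},{"xyz": [0,0,-7.2]}]' > mv.in && python3 steer.py mv.in 0.07
python3 -c "
from h import *
snap('side','s_ft');snap('scene','sc_ft');tool([.42,.2,.35])"
```

```text
time_s: 8.0
tcp_pos: [0.5468, -0.2956, 0.1321]
tcp_rot: [0.119, 0.993, 0.0, -0.001]
contact_force: [0.3, -0.6, -0.4]
gripper_width: 0.0497
grip_force: 0.0
q 14.798142680752957 rad 0.04069066372110163 Ftan 0.6214702640309608
time_s: 8.5
tcp_pos: [0.5495, -0.2983, 0.3187]
tcp_rot: [0.119, 0.993, -0.001, 0.005]
contact_force: [-0.1, -0.6, 0.1]
gripper_width: 0.0703
grip_force: 0.0
tcp [ 0.5473 -0.296   0.313 ] shift [ 0.2405  0.452  -0.037 ]
```

In the tool's units: 0.24 m is 9.6, 0.45 m is 18.

```bash
echo '[{"xyz": [9.6,18,-1.48]},{"xyz": [9.6,18,-1.48]},{"xyz": [9.6,18,-1.48]},{"xyz": [9.6,18,-1.48]},{"xyz": [9.6,18,-1.48]},{"xyz": [9.6,18,-1.48]},{"xyz": [9.6,18,-1.48]},{"xyz": [9.6,18,-1.48]}]' > mv.in && python3 steer.py mv.in
echo '[{"xyz": [3.2,6,0]},{"xyz": [3.2,6,0]},{"xyz": [3.2,6,0]},{"xyz": [3.2,6,0]},{"xyz": [3.2,6,0]},{"xyz": [3.2,6,0]}]' > mv.in && python3 steer.py mv.in
python3 - <<'E'
from h import *
snap('wrist','w_sl')
a=cv2.imread('pics/w_sl.png'); b=cv2.resize(cv2.imread('pics/sc_ft.png')[310:390,220:330],None,fx=2,fy=2)
a[480-160:,640-220:]=b; cv2.imwrite('pics/w_sl2.png',a)
E
```

```text
time_s: 9.4
tcp_pos: [0.4452, 0.0923, 0.3396]
tcp_rot: [0.118, 0.993, -0.001, -0.002]
contact_force: [0.3, 0.5, 0.1]
gripper_width: 0.0697
grip_force: 0.0
time_s: 10.0
tcp_pos: [0.4044, 0.2541, 0.3394]
tcp_rot: [0.118, 0.993, -0.002, -0.001]
contact_force: [-0.5, -0.4, 0.2]
gripper_width: 0.0698
grip_force: 0.0
```

View pics/w_sl2.png

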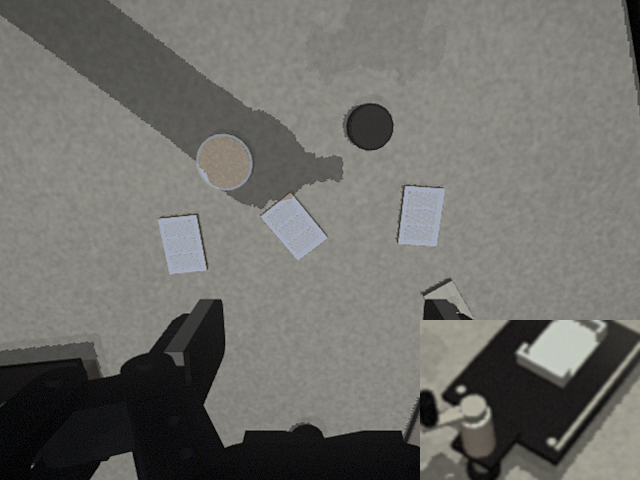

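Three slides at px (183,244), (294,227), (421,216); dish (224,162) and cap (369,127) lie apart from them. The inset shows the foot standing on the bench.

```bash
cat > det.py <<'E'
from h import *
def det(fn,zs=.009,show=True):
    im=cv2.imread('pics/'+fn+'.png').astype(int); m=((im[:,:,0]-im[:,:,2]>8)&(im.min(2)>140)).astype(np.uint8)
    m=cv2.morphologyEx(m,cv2.MORPH_CLOSE,np.ones((7,7)))
    out=[]
    for c in cv2.findContours(m,cv2.RETR_EXTERNAL,cv2.CHAIN_APPROX_NONE)[0]:
        if cv2.contourArea(c)<800: continue
        w=px2w(fn,c[:,0,:],zs)[:,:2]; (cx,cy),(a,b),an=cv2.minAreaRect((w*1000).astype(np.float32))
        if a<b: an+=90;a,b=b,a
        print('px',c[:,0].mean(0).round(),'ctr',round(cx/1000,4),round(cy/1000,4),'size',round(a,1),round(b,1),'long-axis deg',round((an+90)%180-90,1)); out.append((cx/1000,cy/1000,an))
    return out
E
python3 - <<'E'
from det import *
det('w_sl')
print('dish',px2w('w_sl',[(224,162)],.014),'cap',px2w('w_sl',[(369,127)],.038))
print(r.observe()['qpos'].round(2))
det('sc_ft')
E
```

```text
px [182. 244.] ctr 0.4328 0.083 size 64.8 43.1 long-axis deg -7.5
px [294. 227.] ctr 0.4425 0.2108 size 64.8 43.0 long-axis deg 24.8
px [421. 216.] ctr 0.4631 0.3504 size 64.8 43.3 long-axis deg -17.5
dish [[0.35561268 0.15777229 0.014     ]] cap [[0.3554265  0.31141032 0.038     ]]
[-1.12 -0.04  0.46  1.9   0.02  1.28  0.67]
```

```bash
cat >> h.py <<'E'
def go(x,y,z,ydeg):
    s=r.observe(); T=R.from_quat(s['tcp_rot']); t=np.radians(ydeg); yy=np.array([np.cos(t),np.sin(t),0]); zz=np.array([0,0,-1.]); xx=np.cross(yy,zz)
    G=R.from_matrix(np.c_[xx,yy,zz]); print('tcp',s['tcp_pos'].round(4),'shift',T.inv().apply(np.array([x,y,z])-s['tcp_pos']).round(4),'rot',(T.inv()*G).as_rotvec().round(4),'F',s['contact_force'].round(1),'w',s['gripper_width'].round(4))
E
python3 -c "
from h import *
go(.4631,.3504,.1,72.5)"
```

```text
Traceback (most recent call last):
  File "h.py", line 24, in go
    G=R.from_matrix(np.c_[xx,yy,zz]); print('tcp',s['tcp_pos'].round(4),'shift',T.inv().apply(np.array([x,y,z])-s['tcp_pos']).round(4),'rot',(T.inv()*G).as_rotvec().round(4),'F',s['contact_force'].round(1),'w',s['gripper_width'].round(4))
                                                                                                                                                                                                                  ^^^^^^^^^^^^^^^^^^^^^^^^
AttributeError: 'float' object has no attribute 'round'
```

```bash
sed -i "s/s\['gripper_width'\].round(4)/round(s['gripper_width'],4)/" h.py
python3 -c "
from h import *
go(.4631,.3504,.1,72.5)"
```

```text
tcp [0.4051 0.2532 0.3399] shift [-0.0336  0.109   0.2395] rot [-0.0035 -0.0011  0.0661] F [-0.3 -0.7 -0.4] w 0.0698
```

In the tool's units: 0.29 m is 11.6, 0.27 m is 10.8, 0.066 rad is 1.32.

```bash
echo '[{"xyz": [-1.344,4.36,2],"rot": [0,0,1.32]},{"xyz": [-1.344,4.36,4],"rot": [0,0,1.32]},{"xyz": [-1.344,4.36,6],"rot": [0,0,1.32]},{"xyz": [-1.344,4.36,8],"rot": [0,0,1.32]},{"xyz": [-1.344,4.36,9.6],"rot": [0,0,1.32]},{"xyz": [-1.344,4.36,10.8],"rot": [0,0,1.32]},{"xyz": [-1.344,4.36,11.6],"rot": [0,0,1.32]},{"xyz": [-1.344,4.36,11.6],"rot": [0,0,1.32]}]' > mv.in && python3 steer.py mv.in 0.06
python3 -c "
from h import *
snap('wrist','w_A')
go(.4631,.3504,.025,72.5)
from det import *
det('w_A')"
```

```text
time_s: 10.85
tcp_pos: [0.4602, 0.3473, 0.0456]
tcp_rot: [0.153, 0.988, -0.006, -0.004]
contact_force: [-1.3, -0.3, 0.5]
gripper_width: 0.0599
grip_force: 0.0
tcp [0.4625 0.3491 0.0489] shift [-0.0003  0.0016  0.0239] rot [-0.0071 -0.0025 -0.0013] F [-0.7 -0.3  0.2] w 0.0599
px [334. 348.] ctr 0.4841 0.3438 size 42.4 21.4 long-axis deg 72.9
px [323. 300.] ctr 0.4638 0.3501 size 31.3 14.7 long-axis deg 72.7
px [ 29. 346.] ctr 0.4467 0.2125 size 48.1 43.5 long-axis deg 24.7
px [339. 249.] ctr 0.4437 0.3593 size 36.8 21.2 long-axis deg 71.7
```

View pics/w_A.png

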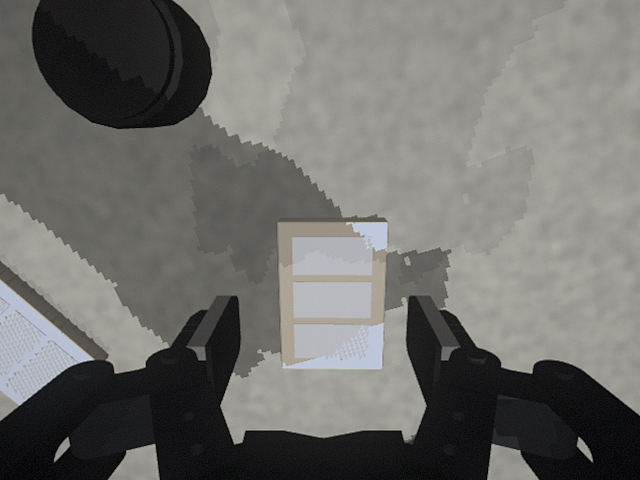

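The slide is centred between the fingers (columns 278–385, rows 218–370). Descend and probe for the bench.

In the tool's units: 0.024 m is 0.96, 0.02 m is 0.8.

```bash
echo '[{"xyz": [0,0.06,0.4]},{"xyz": [0,0.06,0.8]},{"xyz": [0,0.06,0.96]},{"xyz": [0,0.06,0.96]},{"xyz": [0,0.06,0.96]}]' > mv.in && python3 steer.py mv.in 
echo '[{"xyz": [0,0,0.12]},{"xyz": [0,0,0.12]}]' > mv.in && python3 steer.py mv.in
echo '[{"xyz": [0,0,0.12]},{"xyz": [0,0,0.12]}]' > mv.in && python3 steer.py mv.in
echo '[{"xyz": [0,0,0.08]},{"xyz": [0,0,0.08]}]' > mv.in && python3 steer.py mv.in
```

```text
time_s: 11.4
tcp_pos: [0.4643, 0.3549, 0.0281]
tcp_rot: [0.151, 0.989, 0.0, 0.0]
contact_force: [-0.2, 0.5, -0.6]
gripper_width: 0.0603
grip_force: 0.0
time_s: 11.6
tcp_pos: [0.4639, 0.3546, 0.0244]
tcp_rot: [0.151, 0.989, 0.0, -0.0]
contact_force: [-0.6, -0.3, 0.1]
gripper_width: 0.0602
grip_force: 0.0
time_s: 11.8
tcp_pos: [0.4637, 0.3544, 0.021]
tcp_rot: [0.151, 0.988, -0.0, -0.0]
contact_force: [-0.7, 0.4, -0.2]
gripper_width: 0.0603
grip_force: 0.0
time_s: 12.0
tcp_pos: [0.4638, 0.3543, 0.0191]
tcp_rot: [0.151, 0.988, -0.0, -0.0]
contact_force: [-0.1, -0.5, -0.2]
gripper_width: 0.06
grip_force: 0.0
```

In the tool's units: -0.0037 m is -0.148, -0.0015 m is -0.06.

```bash
echo '[{"xyz": [0,-0.148,-0.06]},{"xyz": [0,-0.148,-0.06]}]' > mv.in && python3 steer.py mv.in 
echo '[{},{},{},{},{}]' > mv.in && python3 steer.py mv.in 0.03 40
echo '[{"xyz": [0,0,-1.2]},{"xyz": [0,0,-2]},{"xyz": [0,0,-2.4]},{"xyz": [0,0,-2.4]},{"xyz": [0,0,-2.4]}]' > mv.in && python3 steer.py mv.in
python3 -c "
from h import *
snap('side','s_A')
crop('s_A',240,300,140,110,5,'s_Ac')
go(.4425,.2108,.08,114.8)"
```

```text
time_s: 12.2
tcp_pos: [0.4629, 0.3502, 0.021]
tcp_rot: [0.152, 0.988, -0.0, -0.0]
contact_force: [-0.1, 0.1, -0.3]
gripper_width: 0.0598
grip_force: 0.0
time_s: 12.7
tcp_pos: [0.4634, 0.3512, 0.0214]
tcp_rot: [0.151, 0.988, 0.0, 0.0]
contact_force: [-0.1, 0.5, 4.2]
gripper_width: 0.0425
grip_force: 41.0
time_s: 13.2
tcp_pos: [0.4622, 0.3507, 0.0801]
tcp_rot: [0.151, 0.989, -0.0, -0.001]
contact_force: [0.0, -0.4, -0.8]
gripper_width: 0.0425
grip_force: 40.8
tcp [0.4618 0.3504 0.0796] shift [-2.33e-02 -1.39e-01 -1.00e-04] rot [-0.0015 -0.0021 -0.7363] F [-0.1 -0.3 -0.7] w 0.0421
```

View pics/s_Ac.png

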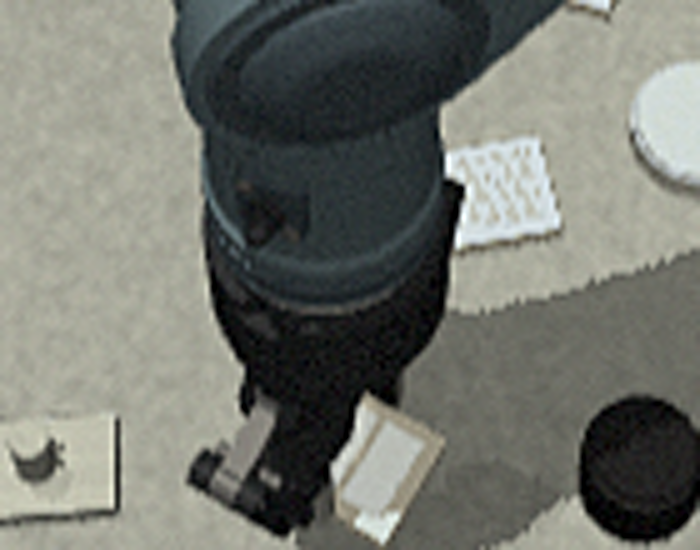

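In the tool's units: -0.139 m is -5.56, -0.0233 m is -0.932, -0.736 rad is -14.72.

```bash
echo '[{"xyz": [-0.932,-5.56,0],"rot": [0,0,-14.72]},{"xyz": [-0.932,-5.56,0],"rot": [0,0,-14.72]},{"xyz": [-0.932,-5.56,0],"rot": [0,0,-14.72]},{"xyz": [-0.932,-5.56,0],"rot": [0,0,-14.72]},{"xyz": [-0.932,-5.56,0],"rot": [0,0,-14.72]},{"xyz": [-0.932,-5.56,0],"rot": [0,0,-14.72]},{"xyz": [-0.932,-5.56,0],"rot": [0,0,-14.72]},{"xyz": [-0.932,-5.56,0],"rot": [0,0,-14.72]}]' > mv.in && python3 steer.py mv.in 
python3 -c "
from h import *
snap('scene','sc2')
go(.4425,.2108,.032,114.8)
go(.4425,.2108,.0305,114.8)
from det import *
det('sc2');crop('sc2',240,160,120,110,3,'x')"
```

```text
time_s: 14.05
tcp_pos: [0.4432, 0.2115, 0.0804]
tcp_rot: [-0.214, 0.977, -0.0, -0.0]
contact_force: [-0.6, 0.4, -0.5]
gripper_width: 0.0424
grip_force: 40.9
tcp [0.4433 0.2116 0.0805] shift [ 0.001  -0.0004  0.0485] rot [-0.0002 -0.0008 -0.0013] F [ 0.2 -0.3 -0.4] w 0.0426
tcp [0.4433 0.2116 0.0805] shift [ 0.001  -0.0004  0.05  ] rot [-0.0002 -0.0008 -0.0013] F [ 0.2 -0.3 -0.4] w 0.0426
```

```bash
echo '[{"xyz": [0.04,-0.016,1.2]},{"xyz": [0.04,-0.016,1.76]},{"xyz": [0.04,-0.016,1.92]},{"xyz": [0.04,-0.016,2]},{"xyz": [0.04,-0.016,2]}]' > mv.in && python3 steer.py mv.in 
echo '[{"xyz": [0,0,0.024]},{"xyz": [0,0,0.024]},{"xyz": [0,0,0.024]},{"xyz": [0,0,0.024]}]' > mv.in && python3 steer.py mv.in 0.06
echo '[{"xyz": [0,0,-1.2]},{"xyz": [0,0,-2.8]},{"xyz": [0,0,-4.8]},{"xyz": [0,0,-6.4]},{"xyz": [0,0,-6.4]}]' > mv.in && python3 steer.py mv.in
python3 - <<'E'
from h import *
snap('wrist','w2')
from det import *
det('w2',.009);det('w2',.018)
go(.4328,.083,.05,82.5)
E
```

```text
time_s: 14.6
tcp_pos: [0.4431, 0.2107, 0.0311]
tcp_rot: [-0.214, 0.977, -0.0, 0.0]
contact_force: [0.7, 0.0, 0.5]
gripper_width: 0.0423
grip_force: 40.9
time_s: 15.0
tcp_pos: [0.4431, 0.2108, 0.0307]
tcp_rot: [-0.214, 0.977, 0.0, 0.0]
contact_force: [-0.9, 0.2, -0.0]
gripper_width: 0.0601
grip_force: 0.0
time_s: 15.5
tcp_pos: [0.4473, 0.2129, 0.1969]
tcp_rot: [-0.214, 0.977, 0.003, 0.006]
contact_force: [0.3, 0.7, 0.3]
gripper_width: 0.0598
grip_force: 0.0
px [322. 209.] ctr 0.4488 0.2138 size 59.5 44.5 long-axis deg 24.7
px [163. 115.] ctr 0.4332 0.0828 size 64.8 42.8 long-axis deg -7.6
px [302.  55.] ctr 0.3554 0.1571 size 58.8 58.5 long-axis deg -65.2
px [322. 209.] ctr 0.4469 0.2129 size 57.8 43.2 long-axis deg 24.7
px [163. 115.] ctr 0.4317 0.0857 size 63.0 41.5 long-axis deg -7.6
px [302.  55.] ctr 0.3562 0.1579 size 57.1 56.8 long-axis deg -65.2
tcp [0.4453 0.212  0.194 ] shift [ 0.0666 -0.1122  0.1432] rot [0.0042 0.0076 0.563 ] F [ 0.7 -1.   0.1] w 0.0597
```

View pics/w2.png

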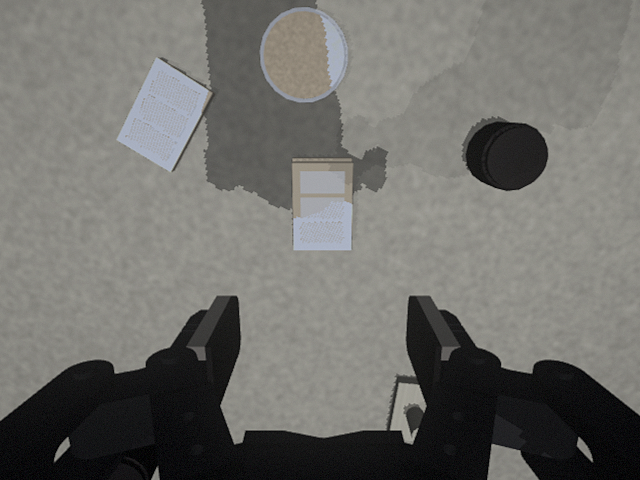

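The manual's scale: shifts go in units of 25 mm and turns go in units of 0.05 rad. Converting my numbers, 0.14 m is 5.6, 0.13 m is 5.2, 0.564 rad is 11.28.

```bash
echo '[{"xyz": [2.664,-4.48,2],"rot": [0,0,11.28]},{"xyz": [2.664,-4.48,4],"rot": [0,0,11.28]},{"xyz": [2.664,-4.48,5.2],"rot": [0,0,11.28]},{"xyz": [2.664,-4.48,5.6],"rot": [0,0,11.28]},{"xyz": [2.664,-4.48,5.6],"rot": [0,0,11.28]},{"xyz": [2.664,-4.48,5.6],"rot": [0,0,11.28]},{"xyz": [2.664,-4.48,5.6],"rot": [0,0,11.28]}]' > mv.in && python3 steer.py mv.in 
python3 -c "
from h import *
go(.433,.083,.0212,82.4)
snap('wrist','w3')
from det import *
det('w3')
go(.433,.083,.0212,82.4)"
```

```text
time_s: 16.25
tcp_pos: [0.4306, 0.0823, 0.0512]
tcp_rot: [0.065, 0.998, 0.001, 0.001]
contact_force: [1.1, -0.1, 0.9]
gripper_width: 0.0599
grip_force: 0.0
tcp [0.4306 0.0823 0.0512] shift [-0.0023  0.0009  0.03  ] rot [0.0015 0.0021 0.0032] F [ 1.1 -0.1  0.9] w 0.0599
px [319. 313.] ctr 0.4453 0.0811 size 42.8 39.1 long-axis deg 82.5
px [331. 251.] ctr 0.4121 0.0884 size 37.0 20.6 long-axis deg 82.6
px [616. 287.] ctr 0.4516 0.2126 size 68.5 32.6 long-axis deg 24.7
px [503.  70.] ctr 0.3583 0.1588 size 60.4 54.9 long-axis deg 82.6
tcp [0.4312 0.0828 0.0518] shift [-0.0017  0.0004  0.0306] rot [0.0026 0.0034 0.0036] F [0.1 1.1 0.5] w 0.0596
```

```bash
echo '[{"xyz": [-0.06,0.02,0.6]},{"xyz": [-0.06,0.02,1.12]},{"xyz": [-0.06,0.02,1.224]},{"xyz": [-0.06,0.02,1.224]},{"xyz": [-0.06,0.02,1.224]}]' > mv.in && python3 steer.py mv.in 
python3 -c "
from h import *
go(.433,.083,.0212,82.4)"
echo '[{},{},{},{},{}]' > mv.in && python3 steer.py mv.in 0.03 40
echo '[{"xyz": [0,0,-1.2]},{"xyz": [0,0,-2.4]},{"xyz": [0,0,-2.8]},{"xyz": [0,0,-2.8]},{"xyz": [0,0,-2.8]}]' > mv.in && python3 steer.py mv.in
python3 -c "
from h import *
go(.443,.211,.09,114.8)"
```

```text
time_s: 16.8
tcp_pos: [0.4312, 0.0815, 0.0201]
tcp_rot: [0.066, 0.998, 0.0, 0.0]
contact_force: [0.6, 0.7, -0.1]
gripper_width: 0.0603
grip_force: 0.0
tcp [0.4312 0.0815 0.0201] shift [-0.0016  0.0017 -0.0011] rot [0.0005 0.0006 0.0012] F [ 0.6  0.7 -0.1] w 0.0603
time_s: 17.3
tcp_pos: [0.4314, 0.0815, 0.0205]
tcp_rot: [0.066, 0.998, 0.0, 0.0]
contact_force: [-1.5, 0.0, 5.6]
gripper_width: 0.0423
grip_force: 40.4
time_s: 17.8
tcp_pos: [0.4302, 0.0813, 0.0892]
tcp_rot: [0.066, 0.998, -0.0, -0.0]
contact_force: [-1.0, 0.2, -1.0]
gripper_width: 0.0427
grip_force: 41.2
tcp [0.4302 0.0813 0.0892] shift [ 0.0043  0.1302 -0.0008] rot [ 1.000e-04 -7.000e-04 -5.643e-01] F [-1.   0.2 -1. ] w 0.0427
```

In the tool's units: 0.13 m is 5.2, 0.006 m is 0.24, -0.564 rad is -11.28.

```bash
echo '[{"xyz": [0.24,5.2,0],"rot": [0,0,-11.28]},{"xyz": [0.24,5.2,0],"rot": [0,0,-11.28]},{"xyz": [0.24,5.2,0],"rot": [0,0,-11.28]},{"xyz": [0.24,5.2,0],"rot": [0,0,-11.28]},{"xyz": [0.24,5.2,0],"rot": [0,0,-11.28]},{"xyz": [0.24,5.2,0],"rot": [0,0,-11.28]},{"xyz": [0.24,5.2,0],"rot": [0,0,-11.28]}]' > mv.in && python3 steer.py mv.in 
python3 -c "
from h import *
go(.4413,.2101,.0387,114.8)
snap('scene','sc3')
go(.4413,.2101,.0387,114.8)"
```

```text
time_s: 18.5
tcp_pos: [0.4414, 0.2093, 0.0888]
tcp_rot: [-0.213, 0.977, -0.001, -0.001]
contact_force: [-0.8, 0.1, -0.3]
gripper_width: 0.0423
grip_force: 41.1
tcp [0.4414 0.2093 0.0888] shift [-0.0004  0.0008  0.0501] rot [-0.0007 -0.0022 -0.0044] F [-0.8  0.1 -0.3] w 0.0423
tcp [0.4416 0.2094 0.0891] shift [-0.0001  0.0008  0.0504] rot [-0.0006 -0.0016 -0.0041] F [ 0.7 -0.5 -0.4] w 0.0426
```

```bash
echo '[{"xyz": [0,0.032,1.2],"rot": [0,0,-0.06]},{"xyz": [0,0.032,1.76],"rot": [0,0,-0.06]},{"xyz": [0,0.032,1.92],"rot": [0,0,-0.06]},{"xyz": [0,0.032,2.008],"rot": [0,0,-0.06]},{"xyz": [0,0.032,2.008],"rot": [0,0,-0.06]}]' > mv.in && python3 steer.py mv.in 
echo '[{"xyz": [0,0,0.024]},{"xyz": [0,0,0.024]},{"xyz": [0,0,0.024]},{"xyz": [0,0,0.024]}]' > mv.in && python3 steer.py mv.in 0.06
echo '[{"xyz": [0,0,-1.2]},{"xyz": [0,0,-2.8]},{"xyz": [0,0,-4.8]},{"xyz": [0,0,-6.4]},{"xyz": [0,0,-6.4]},{"xyz": [0,0,-6.4]}]' > mv.in && python3 steer.py mv.in
python3 - <<'E'
from h import *
snap('wrist','w4');snap('scene','sc4');snap('side','si4')
from det import *
det('w4',.027)
f='si4'
u=w2px('si4',[[.443,.211,.02]])[0].astype(int);v=w2px('w4',[[.443,.211,.02]])[0].astype(int);print(u,v)
a=cv2.resize(cv2.imread('pics/si4.png')[u[1]-35:u[1]+35,u[0]-40:u[0]+40],(400,350),interpolation=cv2.INTER_CUBIC)
b=cv2.resize(cv2.imread('pics/w4.png')[max(0,v[1]-70):max(0,v[1]-70)+140,v[0]-80:v[0]+80],(400,350))
cv2.imwrite('pics/m4.png',np.hstack([a,b]))
go(.443,.211,.06,-65.2)
E
```

```text
time_s: 19.05
tcp_pos: [0.4419, 0.2116, 0.0397]
tcp_rot: [-0.216, 0.976, -0.0, 0.0]
contact_force: [-0.8, 0.2, -0.2]
gripper_width: 0.0423
grip_force: 41.1
time_s: 19.45
tcp_pos: [0.4419, 0.2119, 0.0393]
tcp_rot: [-0.216, 0.976, 0.0, 0.0]
contact_force: [-0.7, -0.6, 0.3]
gripper_width: 0.0603
grip_force: 0.0
time_s: 20.05
tcp_pos: [0.4423, 0.2122, 0.2003]
tcp_rot: [-0.216, 0.976, 0.001, 0.001]
contact_force: [0.3, 0.5, -0.7]
gripper_width: 0.0599
grip_force: 0.0
px [319. 224.] ctr 0.4466 0.2146 size 57.5 43.1 long-axis deg 23.9
px [303.  66.] ctr 0.3567 0.1585 size 55.2 55.0 long-axis deg -65.0
[333 335] [320 214]
tcp [0.4403 0.2109 0.1973] shift [-0.0029 -0.001   0.1372] rot [ 5.5000e-03 -1.0000e-03 -3.1391e+00] F [-0.2  0.2 -0.1] w 0.0597
```

View pics/m4.png

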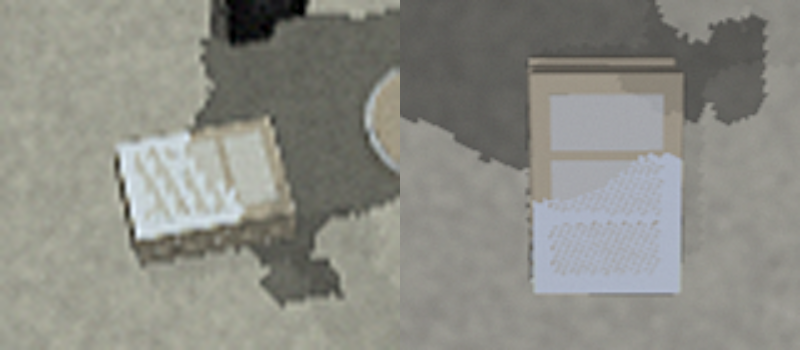

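In the tool's units: 0.08 m is 3.2, 0.1 m is 4, 1.571 rad is 31.42.

```bash
echo '[{"xyz": [-0.12,-0.04,1.6],"rot": [0,0,6]},{"xyz": [-0.12,-0.04,3.2],"rot": [0,0,12]},{"xyz": [-0.12,-0.04,4],"rot": [0,0,18]},{"xyz": [-0.12,-0.04,4],"rot": [0,0,24]},{"xyz": [-0.12,-0.04,4],"rot": [0,0,31.42]},{"xyz": [-0.12,-0.04,4],"rot": [0,0,31.42]},{"xyz": [-0.12,-0.04,4],"rot": [0,0,31.42]},{"xyz": [-0.12,-0.04,4],"rot": [0,0,31.42]}]' > mv.in && python3 steer.py mv.in 0.08 25
echo '[{"rot": [0,0,12]},{"rot": [0,0,12]},{"rot": [0,0,12]},{"rot": [0,0,12]},{"rot": [0,0,12]}]' > mv.in && python3 steer.py mv.in
python3 - <<'E'
from h import *
go(.4425,.211,.022,24.8)
E
```

```text
time_s: 21.0
tcp_pos: [0.4434, 0.211, 0.0971]
tcp_rot: [0.376, 0.927, -0.002, -0.001]
contact_force: [0.7, 0.2, -1.1]
gripper_width: 0.0799
grip_force: 0.0
time_s: 21.5
tcp_pos: [0.4435, 0.2112, 0.0973]
tcp_rot: [0.631, 0.776, -0.002, 0.0]
contact_force: [-0.4, 0.6, 0.1]
gripper_width: 0.0798
grip_force: 0.0
tcp [0.4435 0.2112 0.0973] shift [ 0.0002 -0.0008  0.0753] rot [-0.0033  0.0022 -0.2265] F [-0.4  0.6  0.1] w 0.0798
```

In the tool's units: 0.075 m is 3, 0.07 m is 2.8, -0.2265 rad is -4.53.

```bash
echo '[{"xyz": [0,-0.04,0],"rot": [0,0,-4.53]},{"xyz": [0,-0.04,0.8],"rot": [0,0,-4.53]},{"xyz": [0,-0.04,2],"rot": [0,0,-4.53]},{"xyz": [0,-0.04,2.8],"rot": [0,0,-4.53]},{"xyz": [0,-0.04,3],"rot": [0,0,-4.53]},{"xyz": [0,-0.04,3],"rot": [0,0,-4.53]}]' > mv.in && python3 steer.py mv.in
python3 -c "
from h import *
go(.4425,.211,.022,24.5)"
echo '[{},{},{},{},{},{}]' > mv.in && python3 steer.py mv.in 0.05 25
python3 -c "
from h import *
go(.4425,.211,.022,24.5)"
```

```text
time_s: 22.1
tcp_pos: [0.4427, 0.2109, 0.0227]
tcp_rot: [0.538, 0.843, -0.002, -0.001]
contact_force: [-0.1, 0.2, -0.4]
gripper_width: 0.08
grip_force: 0.0
tcp [0.4427 0.2109 0.0227] shift [ 0.0001 -0.0001  0.0007] rot [-0.0033  0.0009  0.0065] F [-0.1  0.2 -0.4] w 0.08
time_s: 22.7
tcp_pos: [0.4443, 0.2122, 0.0246]
tcp_rot: [0.539, 0.842, 0.001, 0.0]
contact_force: [-0.4, -0.8, 5.3]
gripper_width: 0.0652
grip_force: 29.5
tcp [0.4443 0.2122 0.0246] shift [-0.0004 -0.0022  0.0026] rot [ 0.0011 -0.0005  0.0051] F [-0.4 -0.8  5.3] w 0.0652
```

In the tool's units: -0.06 m is -2.4, -0.075 m is -3, 0.9 rad is 18.

```bash
echo '[{},{},{}]' > mv.in && python3 steer.py mv.in 0.08
echo '[{"xyz": [0,0,-1.2]},{"xyz": [0,0,-2.4]},{"xyz": [0,0,-3],"rot": [0,0,3]},{"xyz": [0,0,-3],"rot": [0,0,6]},{"xyz": [0,0,-3],"rot": [0,0,9]},{"xyz": [0,0,-3],"rot": [0,0,12]},{"xyz": [0,0,-3],"rot": [0,0,15]},{"xyz": [0,0,-3],"rot": [0,0,18]}]' > mv.in && python3 steer.py mv.in 0.08
echo '[{"rot": [0,0,3]},{"rot": [0,0,6]},{"rot": [0,0,9]},{"rot": [0,0,12]},{"rot": [0,0,13.4]},{"rot": [0,0,13.4]}]' > mv.in && python3 steer.py mv.in 0.062
python3 - <<'E'
from h import *
snap('wrist','w5')
from det import *
det('w5',.027)
go(.4443,.2122,.022,-65.5)
E
```

```text
time_s: 23.0
tcp_pos: [0.4435, 0.2117, 0.0236]
tcp_rot: [0.539, 0.842, -0.0, -0.0]
contact_force: [-0.7, -0.4, 0.5]
gripper_width: 0.0801
grip_force: 0.0
time_s: 23.8
tcp_pos: [0.4434, 0.2117, 0.0987]
tcp_rot: [0.853, 0.521, -0.0, -0.0]
contact_force: [-0.8, -0.6, 0.1]
gripper_width: 0.08
grip_force: 0.0
time_s: 24.4
tcp_pos: [0.4434, 0.2117, 0.0986]
tcp_rot: [0.977, 0.215, -0.0, 0.0]
contact_force: [-0.4, 0.5, 1.0]
gripper_width: 0.0619
grip_force: 0.0
px [323. 236.] ctr 0.4564 0.2189 size 43.0 41.0 long-axis deg -65.1
tcp [0.4435 0.2117 0.0986] shift [ 0.001  -0.0001  0.0766] rot [0.0005 0.0006 0.0074] F [-0.5  0.3 -0.9] w 0.062
```

View pics/w5.png

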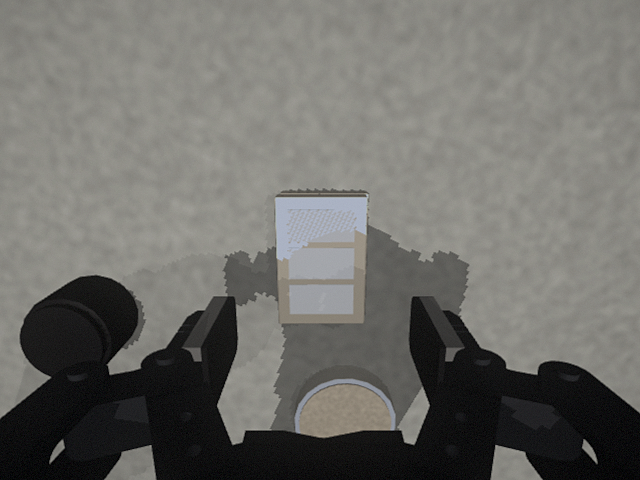

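```bash
python3 - <<'E'
from h import *
w=px2w('w5',[(276,196),(367,196),(364,322),(279,322)],.027)
e=np.roll(w,-1,0)-w;print(w.mean(0),np.hypot(e[:,0],e[:,1]).round(4),np.degrees(np.arctan2(e[:,1],e[:,0])).round(1))
go(*w.mean(0)[:2],.022,-65.5)
E
```

```text
[0.4450928  0.21343137 0.027     ] [0.0426 0.0651 0.0434 0.0651] [ -65.1 -154.8  114.9   24.5]
tcp [0.4435 0.2117 0.0986] shift [ 0.0022 -0.0009  0.0766] rot [0.0005 0.0006 0.0074] F [-0.5  0.3 -0.9] w 0.062
```

In the tool's units: 0.0763 m is 3.052, 0.074 m is 2.96, 0.007 rad is 0.14.

```bash
echo '[{"xyz": [0.064,0,1.2],"rot": [0,0,0.14]},{"xyz": [0.064,0,2.4],"rot": [0,0,0.14]},{"xyz": [0.064,0,2.96],"rot": [0,0,0.14]},{"xyz": [0.064,0,3.052],"rot": [0,0,0.14]},{"xyz": [0.064,0,3.052],"rot": [0,0,0.14]},{"xyz": [0.064,0,3.052],"rot": [0,0,0.14]}]' > mv.in && python3 steer.py mv.in
echo '[{},{},{},{},{},{}]' > mv.in && python3 steer.py mv.in 0.03 60
echo '[{"xyz": [0,0,-0.8]},{"xyz": [0,0,-1.6]},{"xyz": [0,0,-2.8]},{"xyz": [0,0,-4]},{"xyz": [0,0,-5.2]},{"xyz": [0,0,-6]},{"xyz": [0,0,-6]}]' > mv.in && python3 steer.py mv.in
python3 - <<'E'
from h import *
snap('wrist','w6');snap('side','si6')
go(.5922,-.1332,.16,-7)
s=r.observe();u=w2px('si6',[s['tcp_pos']])[0].astype(int);print(u,s['grip_force'],s['qpos'].round(2))
a=cv2.resize(cv2.imread('pics/si6.png')[u[1]-50:u[1]+50,u[0]-60:u[0]+60],(480,400),interpolation=cv2.INTER_CUBIC)
b=cv2.imread('pics/w6.png')[150:400,170:470];b=cv2.resize(b,(320,267));b=cv2.copyMakeBorder(b,0,133,0,0,0)
cv2.imwrite('pics/m6.png',np.hstack([a,b]))
E
```

```text
time_s: 25.05
tcp_pos: [0.4463, 0.2128, 0.0237]
tcp_rot: [0.977, 0.211, 0.001, -0.0]
contact_force: [0.1, 0.8, -0.5]
gripper_width: 0.0619
grip_force: 0.0
time_s: 25.65
tcp_pos: [0.4465, 0.213, 0.024]
tcp_rot: [0.977, 0.212, 0.001, -0.001]
contact_force: [-0.2, -0.7, 6.0]
gripper_width: 0.0431
grip_force: 62.3
time_s: 26.35
tcp_pos: [0.4471, 0.2135, 0.1752]
tcp_rot: [0.977, 0.212, 0.003, -0.002]
contact_force: [0.3, -0.2, -0.9]
gripper_width: 0.0425
grip_force: 61.5
tcp [0.4447 0.2128 0.1724] shift [-0.009  0.376  0.012] rot [-1.1000e-03 -7.0000e-04 -1.0217e+00] F [-0.1  0.  -2. ] w 0.043
[333 293] 61.45671324804425 [-1.49  0.32  1.11  2.08 -0.35  0.95 -1.34]
```

View pics/m6.png

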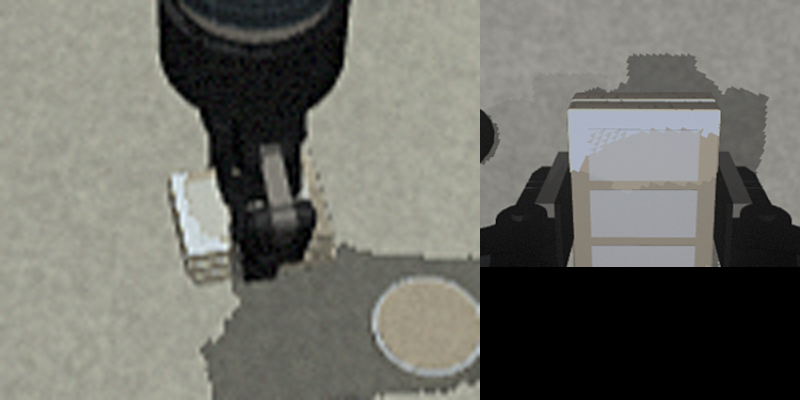

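Pile of three is held together, edges flush. Move on to hover with the camera straight over the holder for a precise measurement.

```bash
python3 - <<'E'
from h import *
o=px2w('w_st',[(468.3,243.7),(469.4,310),(373.5,319.6),(367.2,254.4)],.06);e=np.roll(o,-1,0)-o
print(o.mean(0),np.hypot(e[:,0],e[:,1]),np.degrees(np.arctan2(e[:,1],e[:,0])))
go(.5837,-.2027,.19,-7)
g=cv2.imread('pics/w6.png').astype(int)[:,300:345].mean(1).astype(int)
for v in range(232,262,2):print(v,g[v],end=' | ')
E
```

```text
[ 0.59171932 -0.13266328  0.06      ] [0.05647437 0.07801111 0.05637238 0.07860239] [ -7.13139263 -97.14002354 173.4695326   82.93664251]
tcp [0.4447 0.2128 0.1724] shift [-0.0455  0.4358 -0.0181] rot [-1.1000e-03 -7.0000e-04 -1.0217e+00] F [-0.1  0.  -2. ] w 0.043
232 [92 96 96] | 234 [93 97 97] | 236 [84 88 90] | 238 [76 83 86] | 240 [80 86 90] | 242 [103 114 122] | 244 [153 154 149] | 246 [71 78 81] | 248 [80 86 90] | 250 [78 84 88] | 252 [145 161 162] | 254 [193 180 171] | 256 [196 179 171] | 258 [195 179 171] | 260 [195 179 171] |
```

In the tool's units: 0.4358 m is 17.432, 0.22 m is 8.8, -1.022 rad is -20.44.

```bash
echo '[{"xyz": [-0.92,8.8,-0.72],"rot": [0,0,-10]},{"xyz": [-0.92,8.8,-0.72],"rot": [0,0,-10]},{"xyz": [-0.92,8.8,-0.72],"rot": [0,0,-10]},{"xyz": [-0.92,8.8,-0.72],"rot": [0,0,-10]},{"xyz": [-0.92,8.8,-0.72],"rot": [0,0,-10]},{"xyz": [-1.82,17.432,-0.72],"rot": [0,0,-20.44]},{"xyz": [-1.82,17.432,-0.72],"rot": [0,0,-20.44]},{"xyz": [-1.82,17.432,-0.72],"rot": [0,0,-20.44]}]' > mv.in && python3 steer.py mv.in
python3 - <<'E'
from h import *
p=px2w('w6',[(322,251.5)],.1724-.024+.027)[0]; print('front edge tool x', (p-[.4447,.2128,p[2]])@[.908,.419,0])
go(.5837,-.2027,.19,-7)
E
```

```text
time_s: 27.25
tcp_pos: [0.5574, -0.1252, 0.1883]
tcp_rot: [0.785, 0.62, -0.001, -0.002]
contact_force: [1.0, 1.3, -1.0]
gripper_width: 0.0428
grip_force: 61.5
front edge tool x 0.03305256084845874
tcp [ 0.5574 -0.1252  0.1883] shift [-0.0693  0.0436 -0.0019] rot [-0.004  -0.     -0.1118] F [ 1.   1.3 -1. ] w 0.0428
```

```bash
echo '[{"xyz": [-2.772,1.744,-0.08],"rot": [0,0,-2.24]},{"xyz": [-2.772,1.744,-0.08],"rot": [0,0,-2.24]},{"xyz": [-2.772,1.744,-0.08],"rot": [0,0,-2.24]},{"xyz": [-2.772,1.744,-0.08],"rot": [0,0,-2.24]}]' > mv.in && python3 steer.py mv.in
cat > hold.py <<'E'
from h import *
import sys
fn=sys.argv[1]; snap('wrist',fn)
s=r.observe(); c=np.array([.5918,-.133]);ya=np.radians(-7);X=np.array([np.cos(ya),np.sin(ya)]);Y=np.array([-X[1],X[0]])
print(w2px(fn,[[*c,.06]]).round(1))
im=cv2.imread('pics/'+fn+'.png').min(2)
# cross-sections along stage axes at z=.06: sample brightness per 0.5 mm
def prof(off,d,base):
    P=[[*(c+base+t*d),.06] for t in off]; p=w2px(fn,P).astype(np.float32); return cv2.remap(im,p[None,:,0].copy(),p[None,:,1].copy(),cv2.INTER_LINEAR)[0].astype(int)
def edges(v,off):
    k=np.where(np.abs(np.diff(v))>25)[0]; return [(round(1000*off[i],1),int(v[i]),int(v[i+1])) for i in k]
o=np.arange(-.048,.048,.0005)
for b in(-.026,-.02,0,.02,.026): print('along Y at x',b,edges(prof(o,Y,b*X),o))
o=np.arange(-.036,.036,.0005)
for b in(-.037,-.03,.03,.037): print('along X at y',b,edges(prof(o,X,b*Y),o))
go(.5837,-.2027,.19,-7)
E
python3 hold.py w7
```

```text
time_s: 27.65
tcp_pos: [0.5825, -0.2031, 0.1906]
tcp_rot: [0.752, 0.659, -0.001, -0.002]
contact_force: [-0.4, 0.0, -0.2]
gripper_width: 0.0426
grip_force: 61.5
[[323.3 116.4]]
along Y at x -0.026 [(np.float64(-40.0), 43, 75), (np.float64(-39.5), 75, 156), (np.float64(-39.0), 156, 221), (np.float64(-25.5), 203, 141), (np.float64(-25.0), 141, 95), (np.float64(-24.0), 108, 142), (np.float64(21.5), 163, 132), (np.float64(23.5), 90, 63), (np.float64(24.0), 63, 89), (np.float64(24.5), 89, 166), (np.float64(25.0), 166, 219), (np.float64(38.5), 205, 129), (np.float64(39.0), 129, 36)]
along Y at x -0.02 [(np.float64(-40.0), 35, 68), (np.float64(-39.5), 68, 153), (np.float64(-39.0), 153, 227), (np.float64(-35.5), 204, 146), (np.float64(-35.0), 146, 94), (np.float64(-34.0), 80, 111), (np.float64(-33.5), 111, 171), (np.float64(-33.0), 171, 221), (np.float64(32.0), 203, 154), (np.float64(32.5), 154, 108), (np.float64(33.0), 108, 72), (np.float64(34.0), 60, 99), (np.float64(34.5), 99, 169), (np.float64(35.0), 169, 206), (np.float64(38.5), 201, 110), (np.float64(39.0), 110, 42)]
along Y at x 0 [(n
[... 2100 characters left out ...]
float64(-27.5), 178, 206), (np.float64(-24.5), 214, 165), (np.float64(-24.0), 165, 84), (np.float64(-23.0), 79, 144), (np.float64(-22.5), 144, 198), (np.float64(21.0), 203, 165), (np.float64(21.5), 165, 118), (np.float64(22.0), 118, 90), (np.float64(22.5), 90, 53), (np.float64(23.0), 53, 151), (np.float64(23.5), 151, 205), (np.float64(27.0), 215, 166), (np.float64(27.5), 166, 75)]
along X at y 0.037 [(np.float64(-28.5), 51, 97), (np.float64(-28.0), 97, 185), (np.float64(-27.5), 185, 215), (np.float64(27.0), 202, 156), (np.float64(27.5), 156, 87), (np.float64(28.0), 87, 47)]
tcp [ 0.5829 -0.2013  0.1906] shift [-0.0013  0.0009  0.0006] rot [-0.0038 -0.0011 -0.0069] F [ 0.6  0.7 -1.5] w 0.0427
```

```bash
cat >> h.py <<'E'
H=np.array([.5916,-.1332]);XS=np.array([.9925,-.1219]);YS=np.array([.1219,.9925])
def hgo(y,z,th,x=0.):
    "target: TCP at holder-frame x,y, world z, tilt th (+y end down)"
    s=r.observe(); T=R.from_quat(s['tcp_rot']); c=H+x*XS+y*YS
    yy=np.r_[XS,0]; zz=np.array([0,0,-1.]); G=R.from_matrix(np.c_[np.cross(yy,zz),yy,zz])*R.from_rotvec([0,-th,0])
    p=s['tcp_pos']; d=p[:2]-H
    print('at x,y,z mm',(np.array([d@XS,d@YS,p[2]])*1000).round(1),'tilt',round(np.arcsin(-(T.as_matrix()[2,0])),3),'shift',T.inv().apply(np.r_[c,z]-p).round(4),'rot',(T.inv()*G).as_rotvec().round(3),'F',s['contact_force'].round(1),'M',s['ft_torque'].round(2),'w',round(s['gripper_width'],4))
E
python3 -c "
from h import *
hgo(.0034,.125,.2)"
```

```text
at x,y,z mm [ -0.3 -68.6 190.6] tilt -0.001 shift [0.0719 0.     0.0657] rot [-0.005 -0.201 -0.006] F [ 0.6  0.7 -1.5] M [ 0.01 -0.05 -0.01] w 0.0427
```

```bash
echo '[{"xyz": [1.6,0,0],"rot": [0,-1,0]},{"xyz": [2.876,0,0.4],"rot": [-0.1,-2,-0.12]},{"xyz": [2.876,0,1.2],"rot": [-0.1,-4,-0.12]},{"xyz": [2.876,0,2],"rot": [-0.1,-4,-0.12]},{"xyz": [2.876,0,2.628],"rot": [-0.1,-4,-0.12]},{"xyz": [2.876,0,2.628],"rot": [-0.1,-4,-0.12]},{"xyz": [2.876,0,2.628],"rot": [-0.1,-4,-0.12]}]' > mv.in && python3 steer.py mv.in
python3 -c "
from h import *
hgo(.0034,.095,.2)"
```

```text
time_s: 28.4
tcp_pos: [0.5928, -0.1317, 0.1271]
tcp_rot: [0.746, 0.659, -0.074, 0.068]
contact_force: [0.3, 0.1, -0.5]
gripper_width: 0.0428
grip_force: 61.5
at x,y,z mm [  1.    1.7 127.1] tilt 0.201 shift [ 0.0081 -0.0011  0.0311] rot [ 0.004  0.001 -0.002] F [ 0.3  0.1 -0.5] M [ 0.19  0.02 -0.01] w 0.0428
```

```bash
echo '[{"xyz": [0.2,-0.044,0.6],"rot": [0.06,0,0]},{"xyz": [0.32,-0.044,1.24],"rot": [0.06,0,0]},{"xyz": [0.32,-0.044,1.24],"rot": [0.06,0,0]},{"xyz": [0.32,-0.044,1.24],"rot": [0.06,0,0]}]' > mv.in && python3 steer.py mv.in
python3 -c "
from h import *
hgo(.0034,.082,.2)"
```

```text
time_s: 28.8
tcp_pos: [0.5919, -0.1296, 0.0943]
tcp_rot: [0.746, 0.659, -0.075, 0.066]
contact_force: [-0.4, -0.1, -0.1]
gripper_width: 0.0429
grip_force: 61.5
at x,y,z mm [-0.1  3.7 94.3] tilt 0.201 shift [0.0022 0.0001 0.0121] rot [-0.     0.001 -0.001] F [-0.4 -0.1 -0.1] M [ 0.19 -0.06 -0.02] w 0.0429
```

In the tool's units: 0.0121 m is 0.484, 0.005 m is 0.2.

```bash
echo '[{"xyz": [0.04,0,0.2]},{"xyz": [0.088,0,0.484]},{"xyz": [0.088,0,0.484]}]' > mv.in && python3 steer.py mv.in
python3 -c "
from h import *
hgo(.0034,.0765,.2)"
echo '[{"xyz": [0.024,0,0.12]},{"xyz": [0.044,0,0.22]},{"xyz": [0.044,0,0.22]}]' > mv.in && python3 steer.py mv.in
python3 -c "
from h import *
hgo(.0034,.075,.2)"
```

```text
time_s: 29.1
tcp_pos: [0.5919, -0.1293, 0.0819]
tcp_rot: [0.746, 0.659, -0.075, 0.066]
contact_force: [-0.6, 0.6, -1.6]
gripper_width: 0.0427
grip_force: 61.5
at x,y,z mm [-0.2  3.9 81.9] tilt 0.2 shift [0.0006 0.0002 0.0054] rot [-0.     0.    -0.001] F [-0.6  0.6 -1.6] M [ 0.3  -0.02 -0.  ] w 0.0427
time_s: 29.4
tcp_pos: [0.5924, -0.1294, 0.0768]
tcp_rot: [0.745, 0.659, -0.075, 0.067]
contact_force: [0.0, -0.1, -0.2]
gripper_width: 0.0429
grip_force: 61.5
at x,y,z mm [ 0.3  3.8 76.8] tilt 0.2 shift [-0.0001 -0.0003  0.0019] rot [ 0.001  0.    -0.001] F [ 0.  -0.1 -0.2] M [ 0.23  0.03 -0.  ] w 0.0429
```

```bash
echo '[{"xyz": [0.004,0,0.048]},{"xyz": [0.004,0,0.048]},{"xyz": [0.004,0,0.048]}]' > mv.in && python3 steer.py mv.in
python3 -c "
from h import *
hgo(.0034,.075,.2)"
echo '[{"xyz": [0.004,0,0.04]},{"xyz": [0.004,0,0.04]}]' > mv.in && python3 steer.py mv.in
python3 -c "
from h import *
hgo(.0018,.0725,.1)
hgo(.0034,.0755,.2)"
```

```text
time_s: 29.7
tcp_pos: [0.5928, -0.1297, 0.0764]
tcp_rot: [0.746, 0.659, -0.074, 0.067]
contact_force: [-1.1, 1.4, 1.1]
gripper_width: 0.0433
grip_force: 61.9
at x,y,z mm [ 0.7  3.7 76.4] tilt 0.2 shift [ 0.     -0.0007  0.0014] rot [ 0.002  0.    -0.001] F [-1.1  1.4  1.1] M [ 0.24  0.21 -0.04] w 0.0433
time_s: 29.9
tcp_pos: [0.5928, -0.1296, 0.076]
tcp_rot: [0.746, 0.659, -0.074, 0.067]
contact_force: [-2.6, 3.1, 6.8]
gripper_width: 0.0427
grip_force: 62.6
at x,y,z mm [ 0.8  3.7 76. ] tilt 0.2 shift [-0.0012 -0.0008  0.0038] rot [ 0.001  0.1   -0.001] F [-2.6  3.1  6.8] M [ 0.16  0.65 -0.2 ] w 0.0427
at x,y,z mm [ 0.8  3.7 76. ] tilt 0.2 shift [-0.0002 -0.0008  0.0006] rot [ 0.001 -0.    -0.001] F [-2.6  3.1  6.8] M [ 0.16  0.65 -0.2 ] w 0.0427
```

In the tool's units: -0.0014 m is -0.056, 0.001 m is 0.04, 0.1 rad is 2.

```bash
echo '[{"xyz": [0,-0.02,-0.024]},{"xyz": [-0.028,-0.028,0.04],"rot": [0.02,1,0]},{"xyz": [-0.056,-0.028,0.104],"rot": [0.02,2,0]},{"xyz": [-0.056,-0.028,0.104],"rot": [0.02,2,0]},{"xyz": [-0.056,-0.028,0.104],"rot": [0.02,2,0]}]' > mv.in && python3 steer.py mv.in
python3 -c "
from h import *
hgo(.0018,.0732,.1)
hgo(.0,.0702,.0)"
```

```text
time_s: 30.4
tcp_pos: [0.5934, -0.1308, 0.0756]
tcp_rot: [0.748, 0.661, -0.035, 0.033]
contact_force: [-3.7, 5.7, 15.9]
gripper_width: 0.0429
grip_force: 65.1
at x,y,z mm [ 1.5  2.6 75.6] tilt 0.097 shift [-0.0005 -0.0015  0.0024] rot [ 0.003 -0.003 -0.001] F [-3.7  5.7 15.9] M [ 0.24  0.98 -0.26] w 0.0429
at x,y,z mm [ 1.5  2.6 75.6] tilt 0.097 shift [-0.002  -0.0015  0.0056] rot [ 0.003  0.097 -0.001] F [-3.7  5.7 15.9] M [ 0.24  0.98 -0.26] w 0.0429
```

The −y end seems to sit on the −y rim (moment and height agree), so the pile is ~2 mm off along its length. Lift a little and re-measure.

```bash
echo '[{"xyz": [0,0,-0.2]},{"xyz": [0,0,-0.4],"rot": [0,-1,0]},{"xyz": [0,0,-0.72],"rot": [0,-2,0]},{"xyz": [0,0,-0.72],"rot": [0,-2,0]},{"xyz": [0,0,-0.72],"rot": [0,-2,0]}]' > mv.in && python3 steer.py mv.in
python3 - <<'E'
from h import *
snap('wrist','w8'); im=cv2.imread('pics/w8.png')
hgo(.0054,.082,.2)
s=r.observe();T=R.from_quat(s['tcp_rot'])
# predicted pixel of pile top/bottom front edge for offsets e
for e in(-.002,0,.002):
    for z in(.024,-.003): print(e,z,w2px('w8',[s['tcp_pos']+T.apply([.033+e,yy,z]) for yy in(-.022,.022)]).round(1).tolist())
g=im[:,300:345].mean(1).astype(int)
for v in range(215,300,2):print(v,g[v].tolist(),end=' | ')
E
```

```text
time_s: 30.9
tcp_pos: [0.5918, -0.1294, 0.0902]
tcp_rot: [0.745, 0.659, -0.075, 0.066]
contact_force: [0.2, -0.5, -1.7]
gripper_width: 0.0433
grip_force: 63.0
at x,y,z mm [-0.5  3.1 90.2] tilt 0.2 shift [0.0039 0.0005 0.0076] rot [-0.     0.    -0.001] F [-1.  -0.7 -1.3] M [ 0.24 -0.07  0.03] w 0.0428
-0.002 0.024 [[260.6, 231.7], [381.8, 231.9]]
-0.002 -0.003 [[247.9, 254.9], [393.8, 255.2]]
0 0.024 [[260.4, 226.3], [382.0, 226.5]]
0 -0.003 [[247.6, 248.6], [394.1, 248.8]]
0.002 0.024 [[260.2, 220.9], [382.2, 221.1]]
0.002 -0.003 [[247.2, 242.2], [394.5, 242.5]]
215 [172, 178, 183] | 217 [171, 178, 182] | 219 [171, 178, 182] | 221 [171, 178, 182] | 223 [171, 178, 182] | 225 [171, 178, 182] | 227 [172, 178, 182] | 229 [172, 178, 182] | 231 [172, 178, 183] | 233 [172, 179, 183] | 235 [173, 180, 184] | 237 [129, 136, 141] | 239 [103, 111, 117] | 241 [119, 129, 135] | 243 [137, 149, 156] | 245 [104, 112, 117] | 247 [104, 112, 117] | 249 [155, 170, 178] | 251 [185, 203, 213] | 253 [191, 209, 219] | 255 [191, 209, 218] | 257 [191, 209, 218] | 259 [191, 208, 218] | 261 [191, 209, 218] | 263 [191, 209, 218] | 265 [191, 209, 219] | 267 [179, 196, 204] | 269 [245, 240, 238] | 271 [241, 238, 236] | 273 [241, 238, 236] | 275 [241, 238, 236] | 277 [241, 238, 236] | 279 [241, 238, 236] | 281 [241, 238, 236] | 283 [241, 238, 236] | 285 [241, 238, 236] | 287 [241, 238, 236] | 289 [241, 238, 236] | 291 [241, 238, 237] | 293 [241, 238, 237] | 295 [241, 238, 237] | 297 [241, 238, 237] | 299 [241, 238, 237] |
```

```bash
python3 - <<'E'
from h import *
a=cv2.imread('pics/w6.png')[150:350,190:450];b=cv2.imread('pics/w8.png')[100:350,190:450]
a=cv2.copyMakeBorder(a,0,50,0,0,0)
cv2.imwrite('pics/m8.png',cv2.resize(np.hstack([a,b]),(800,385)))
E
```

```text
(no output)
```

View pics/m8.png

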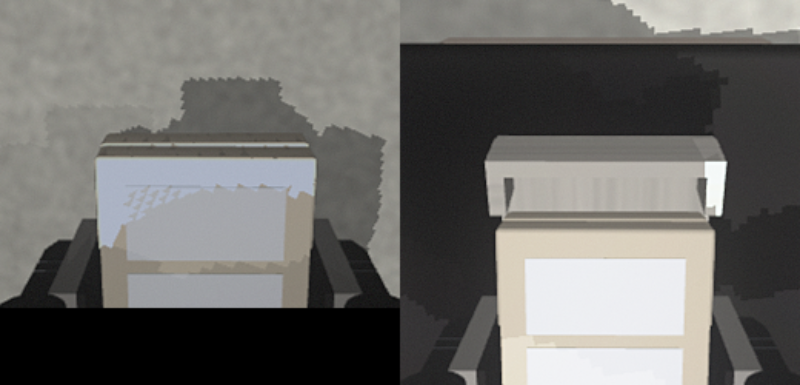

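Picture: the pile's front top edge at row 249 and bottom front edge about row 237 in w8; compare with the predicted face height to see whether the slides are staggered.

```bash
python3 - <<'E'
from h import *
# w5: pile on bench; top front edge v=196 mid u 321
p=px2w('w5',[(321,196)],.027)[0]
for z in(0,.009,.018,.027): print('w5 z',z,w2px('w5',[[p[0],p[1],z]]).round(1))
im=cv2.imread('pics/w5.png')[:,300:345].mean(1).mean(1).astype(int); print([(v,int(im[v])) for v in range(182,202)])
im=cv2.imread('pics/w6.png')[:,300:345].mean(1).mean(1).astype(int); print([(v,int(im[v])) for v in range(228,256)])
p=px2w('w6',[(322,251.5)],.1754)[0]
for z in(.1484,.1574,.1664,.1754): print('w6 z',z,w2px('w6',[[p[0],p[1],z]]).round(1))
im=cv2.imread('pics/w8.png')[:,300:345].mean(1).mean(1).astype(int); print([(v,int(im[v])) for v in range(224,254)])
E
```

```text
w5 z 0 [[321.2 186.8]]
w5 z 0.009 [[321.2 189.6]]
w5 z 0.018 [[321.1 192.7]]
w5 z 0.027 [[321. 196.]]
[(182, 143), (183, 142), (184, 143), (185, 143), (186, 143), (187, 145), (188, 140), (189, 128), (190, 102), (191, 82), (192, 80), (193, 129), (194, 103), (195, 77), (196, 89), (197, 163), (198, 185), (199, 182), (200, 181), (201, 180)]
[(228, 98), (229, 95), (230, 95), (231, 95), (232, 95), (233, 95), (234, 95), (235, 97), (236, 87), (237, 81), (238, 82), (239, 84), (240, 86), (241, 83), (242, 113), (243, 171), (244, 152), (245, 94), (246, 77), (247, 82), (248, 85), (249, 86), (250, 83), (251, 96), (252, 156), (253, 178), (254, 181), (255, 182)]
w6 z 0.1484 [[322.4 229.5]]
w6 z 0.1574 [[322.3 236. ]]
w6 z 0.1664 [[322.2 243.3]]
w6 z 0.1754 [[322.  251.5]]
[(224, 177), (225, 177), (226, 177), (227, 177), (228, 177), (229, 177), (230, 177), (231, 178), (232, 177), (233, 178), (234, 178), (235, 179), (236, 186), (237, 135), (238, 104), (239, 110), (240, 110), (241, 127), (242, 174), (243, 147), (244, 112), (245, 111), (246, 113), (247, 111), (248, 130), (249, 168), (250, 186), (251, 200), (252, 206), (253, 206)]
```

```bash
python3 - <<'E'
from h import *
snap('side','si9');snap('scene','sc9')
for f in('si9','sc9','si4','sc4'):
    im=cv2.imread('pics/'+f+'.png'); u=w2px(f,[[.445,.213,.005]])[0].round().astype(int)
    print(f,u); 
    print(im[u[1]-20:u[1]+21:4,u[0]-24:u[0]+25:4].mean(2).astype(int))
E
```

```text
si9 [332 339]
[[151 157 153 146 149 148 144 142 145 139 150 145 150]
 [148 151 147 143 148 152 143 148 146 153 151 149 148]
 [143 146 154 148 142 150 153 154 157 150 158 153 153]
 [141 152 145 141 143 152 149 151 141 148 145 151 148]
 [150 145 147 151 144 151 161 146 149 147 154 154 155]
 [144 148 156 148 146 144 152 152 152 153 149 152 154]
 [155 152 143 145 153 150 152 144 144 146 148 155 153]
 [142 156 151 151 151 151 147 150 150 152 154 151 144]
 [148 139 147 150 149 155 149 149 155 152 151 144 153]
 [147 146 151 147 154 153 155 157 154 150 154 147 146]
 [148 150 153 154 155 154 146 152 150 150 152 150 151]]
sc9 [305 214]
[[ 27  25  21  29  34  50  36  47  57  58  56 145 143]
 [ 74  37  31  26  52  32  58  62  67  67  75 149 146]
 [ 62  43  44  42  57  57  73  67  65  47 145 142 143]
 [ 47  47  49  50  41  54  52  45  47  42 133 142 139]
 [ 41  51  54  51  51  54  50  47  46  40  60 147 143]
 [ 40  47  53  53  54  51  50  50  45  40  22  73 145]
 [ 38  50  51  51  55  51  51  47  46  35 132 142 142]
 [ 42  50  50  53  56  52  53  50  46  95 147 145 147]
 [ 43  51  55  53  54  52 
[... 679 characters left out ...]
162 156 159 107  96  83]
 [148 155 158 164 163 164 150 160 158 158  90  90 121]]
sc4 [305 214]
[[127 128 129 130 143 138 138 144 136 139 131 135 133]
 [127 128 126 134 136 135 140 140 131 131 132 141 138]
 [128 129  87 120 142 154 178 180 177 180 133 134 133]
 [127 124  99 128 158 136 173 180 159 180 142 136 134]
 [130 129  70 134 162 136 157 172 176 174 133 135 133]
 [ 85  90  82  95  94  93  94  92  91  90 135 134 138]
 [ 86  84  85 113 113 114 131 102 104 103 138 132 134]
 [ 83  82  86  83  86  85 130 135 128 125 135 136 137]
 [ 82  86  85  84  84  84 138 134 136 133 132 137 131]
 [ 83  87  83  85  81 139 137 135 135 135 135 131 139]
 [ 86  87  79  84  87 137 137 137 139 133 133 132 136]]
```

All three slides are in hand (bench spot clear), but the bottom one is set back ~3 mm. I'll true it up by pushing the pile's back end against the outer face of the holder's +y end wall.

The manual's scale: shifts go in units of 25 mm and turns go in units of 0.05 rad. Converting my numbers, -0.04 m is -1.6, -0.008 m is -0.32, 0.2 rad is 4.

```bash
echo '[{"xyz": [-0.32,0,-1.6]},{"xyz": [-0.32,0,-1.6],"rot": [0,2,0]},{"xyz": [-0.32,0,-1.6],"rot": [0,4,0]},{"xyz": [-0.32,0,-1.6],"rot": [0,4,0]},{"xyz": [-0.32,0,-1.6],"rot": [0,4,0]}]' > mv.in && python3 steer.py mv.in
python3 -c "
from h import *
hgo(.086,.1,0)"
```

```text
time_s: 31.55
tcp_pos: [0.5911, -0.1314, 0.1313]
tcp_rot: [0.75, 0.661, -0.0, 0.001]
contact_force: [-0.0, 0.5, -1.2]
gripper_width: 0.0425
grip_force: 62.9
at x,y,z mm [ -0.7   1.7 131.3] tilt 0.001 shift [0.0843 0.0004 0.0312] rot [ 0.     0.001 -0.005] F [-0.   0.5 -1.2] M [ 0.05 -0.02  0.02] w 0.0425
```

In the tool's units: 0.0843 m is 3.372, 0.06 m is 2.4, -0.005 rad is -0.1.

```bash
echo '[{"xyz": [1.6,0.016,0],"rot": [0,0,-0.1]},{"xyz": [3.372,0.016,0],"rot": [0,0,-0.1]},{"xyz": [3.372,0.016,1.2],"rot": [0,0,-0.1]},{"xyz": [3.372,0.016,2],"rot": [0,0,-0.1]},{"xyz": [3.372,0.016,2.4],"rot": [0,0,-0.1]},{"xyz": [3.372,0.016,2.4],"rot": [0,0,-0.1]},{"xyz": [3.372,0.016,2.4],"rot": [0,0,-0.1]}]' > mv.in && python3 steer.py mv.in
python3 -c "
from h import *
hgo(.078,.069,0)"
```

```text
time_s: 32.25
tcp_pos: [0.6029, -0.0462, 0.0716]
tcp_rot: [0.748, 0.664, -0.0, 0.001]
contact_force: [0.6, 0.8, -0.6]
gripper_width: 0.0429
grip_force: 62.9
at x,y,z mm [ 0.6 87.7 71.6] tilt 0.001 shift [-0.0097 -0.0007  0.0026] rot [0.001 0.001 0.004] F [ 0.6  0.8 -0.6] M [-0.02 -0.06 -0.01] w 0.0429
```

```bash
echo '[{"xyz": [0,0,0.088],"rot": [0,0,0.06]},{"xyz": [-0.24,-0.02,0.088],"rot": [0,0,0.06]},{"xyz": [-0.38,-0.02,0.088],"rot": [0,0,0.06]},{"xyz": [-0.38,-0.02,0.088],"rot": [0,0,0.06]}]' > mv.in && python3 steer.py mv.in
python3 -c "
from h import *
hgo(.076,.069,0)"
echo '[{"xyz": [-0.08,0,0]},{"xyz": [-0.08,0,0]}]' > mv.in && python3 steer.py mv.in
python3 -c "
from h import *
hgo(.074,.069,0)"
echo '[{"xyz": [-0.04,0,0]},{"xyz": [-0.04,0,0]}]' > mv.in && python3 steer.py mv.in
python3 -c "
from h import *
hgo(.074,.069,0)"
```

```text
time_s: 32.65
tcp_pos: [0.6014, -0.0565, 0.0699]
tcp_rot: [0.749, 0.662, 0.001, 0.001]
contact_force: [0.7, 0.6, -1.8]
gripper_width: 0.0426
grip_force: 63.0
at x,y,z mm [ 0.3 77.3 69.9] tilt 0.0 shift [-0.0013 -0.0003  0.0009] rot [ 0.002  0.    -0.   ] F [ 0.7  0.6 -1.8] M [ 0.01 -0.05 -0.01] w 0.0426
time_s: 32.85
tcp_pos: [0.6012, -0.0568, 0.0696]
tcp_rot: [0.749, 0.663, 0.001, 0.0]
contact_force: [1.6, 1.5, 0.3]
gripper_width: 0.0432
grip_force: 63.2
at x,y,z mm [ 0.2 77.  69.6] tilt -0.001 shift [-0.0031 -0.0002  0.0006] rot [ 0.001 -0.001  0.001] F [1.6 1.5 0.3] M [ 0.35 -0.01  0.03] w 0.0432
time_s: 33.05
tcp_pos: [0.6012, -0.057, 0.0695]
tcp_rot: [0.748, 0.663, 0.001, -0.0]
contact_force: [0.9, 4.5, 1.2]
gripper_width: 0.043
grip_force: 63.2
at x,y,z mm [ 0.3 76.8 69.5] tilt -0.001 shift [-0.0028 -0.0003  0.0005] rot [ 0.001 -0.001  0.002] F [0.9 4.5 1.2] M [ 0.79 -0.16 -0.  ] w 0.043
```

```bash
for i in 1 2; do echo '[{"xyz": [-0.04,0,0]},{"xyz": [-0.04,0,0]}]' > mv.in && python3 steer.py mv.in | grep -E 'time'
python3 -c "
from h import *
hgo(.074,.069,0)"; done
echo '[{"xyz": [-0.08,0,0]},{"xyz": [-0.08,0,0]}]' > mv.in && python3 steer.py mv.in
python3 -c "
from h import *
hgo(.074,.069,0)"
```

```text
time_s: 33.25
at x,y,z mm [ 0.3 75.2 69.5] tilt -0.001 shift [-0.0012 -0.0003  0.0005] rot [ 0.001 -0.001  0.002] F [0.4 4.3 2.5] M [ 0.88 -0.1   0.02] w 0.0427
time_s: 33.45
at x,y,z mm [ 0.3 74.4 69.4] tilt -0.001 shift [-0.0004 -0.0003  0.0004] rot [ 0.001 -0.001  0.002] F [1.3 5.8 2.5] M [ 1.06 -0.2  -0.04] w 0.0428
time_s: 33.65
tcp_pos: [0.6009, -0.0595, 0.0695]
tcp_rot: [0.748, 0.664, 0.002, -0.001]
contact_force: [0.1, 8.5, 3.1]
gripper_width: 0.0429
grip_force: 63.5
at x,y,z mm [ 0.3 74.3 69.5] tilt -0.004 shift [-0.0003 -0.0003  0.0005] rot [ 0.001 -0.004  0.002] F [0.1 8.5 3.1] M [ 1.55 -0.14  0.  ] w 0.0429
```

```bash
for i in 1 2 3; do echo '[{"xyz": [-0.04,0,0]},{"xyz": [-0.04,0,0]}]' > mv.in && python3 steer.py mv.in | grep -E 'time'
python3 -c "
from h import *
hgo(.074,.069,0)"; done
```

```text
time_s: 33.85
at x,y,z mm [ 0.2 74.3 69.5] tilt -0.005 shift [-0.0003 -0.0002  0.0005] rot [ 0.    -0.005  0.003] F [0.5 9.2 3.1] M [ 1.73 -0.12 -0.03] w 0.0427
time_s: 34.05
at x,y,z mm [ 0.2 74.2 69.5] tilt -0.006 shift [-0.0002 -0.0002  0.0005] rot [-0.    -0.006  0.003] F [-0.1  9.5  3.7] M [ 1.99 -0.14 -0.14] w 0.0427
time_s: 34.25
at x,y,z mm [ 0.2 74.2 69.5] tilt -0.007 shift [-0.0002 -0.0002  0.0005] rot [-0.    -0.007  0.004] F [ 1.2 11.7  4.4] M [ 2.2  -0.08 -0.09] w 0.0432
```

```bash
echo '[{"xyz": [0.24,0,0]},{"xyz": [0.48,0,0]},{"xyz": [0.48,0,0]},{"xyz": [0.48,0,0]}]' > mv.in && python3 steer.py mv.in
python3 - <<'E'
from h import *
hgo(.08,.069,0)
snap('wrist','w10'); im=cv2.imread('pics/w10.png')
s=r.observe();T=R.from_quat(s['tcp_rot'])
for e in(-.002,0,.002):
    print(e,[w2px('w10',[s['tcp_pos']+T.apply([.033+e,0,z])])[0,1].round(1) for z in(.024,.015,.006,-.003)])
for c in(280,320,360):
    g=im[:,c-8:c+8].mean(1).mean(1).astype(int); print(c,[(v,int(g[v])) for v in range(222,262)])
E
```

```text
time_s: 34.65
tcp_pos: [0.6005, -0.0552, 0.0688]
tcp_rot: [0.749, 0.662, -0.001, 0.001]
contact_force: [-0.2, -0.1, -1.2]
gripper_width: 0.0426
grip_force: 63.0
at x,y,z mm [-0.7 78.5 68.8] tilt 0.002 shift [ 0.0015  0.0007 -0.0002] rot [-0.     0.002 -0.   ] F [-0.2 -0.1 -1.2] M [ 0.   -0.05 -0.06] w 0.0426
-0.002 [np.float64(229.9), np.float64(236.7), np.float64(244.3), np.float64(253.0)]
0 [np.float64(224.5), np.float64(231.0), np.float64(238.3), np.float64(246.6)]
0.002 [np.float64(219.1), np.float64(225.3), np.float64(232.3), np.float64(240.2)]
280 [(222, 88), (223, 89), (224, 88), (225, 89), (226, 89), (227, 90), (228, 91), (229, 92), (230, 80), (231, 74), (232, 73), (233, 76), (234, 155), (235, 186), (236, 178), (237, 118), (238, 70), (239, 72), (240, 74), (241, 80), (242, 120), (243, 103), (244, 74), (245, 73), (246, 76), (247, 71), (248, 106), (249, 164), (250, 183), (251, 186), (252, 188), (253, 188), (254, 188), (255, 188), (256, 188), (257, 188), (258, 188), (259, 188), (260, 188), (261, 188)]
320 [(222, 89), (223, 89), (224, 88), (225, 88), (226, 88), (227, 87), (228, 88
[... 152 characters left out ...]
42, 126), (243, 108), (244, 76), (245, 71), (246, 73), (247, 69), (248, 94), (249, 162), (250, 183), (251, 186), (252, 189), (253, 189), (254, 188), (255, 188), (256, 188), (257, 188), (258, 188), (259, 188), (260, 188), (261, 188)]
360 [(222, 99), (223, 99), (224, 97), (225, 95), (226, 107), (227, 110), (228, 109), (229, 112), (230, 91), (231, 72), (232, 70), (233, 65), (234, 144), (235, 181), (236, 199), (237, 137), (238, 72), (239, 70), (240, 73), (241, 83), (242, 151), (243, 132), (244, 81), (245, 71), (246, 75), (247, 73), (248, 81), (249, 130), (250, 162), (251, 185), (252, 190), (253, 188), (254, 188), (255, 188), (256, 188), (257, 188), (258, 188), (259, 188), (260, 188), (261, 188)]
```

In the tool's units: -0.0744 m is -2.976, -0.055 m is -2.2, -0.152 rad is -3.04.

```bash
echo '[{"xyz": [0,0,-1.2]},{"xyz": [0,0,-2.2]},{"xyz": [-1.6,0.02,-2.2],"rot": [0,-1,0]},{"xyz": [-2.976,0.028,-2.2],"rot": [0,-2,0]},{"xyz": [-2.976,0.028,-2.2],"rot": [0,-3.04,0]},{"xyz": [-2.976,0.028,-2.2],"rot": [0,-3.04,0]},{"xyz": [-2.976,0.028,-2.2],"rot": [0,-3.04,0]}]' > mv.in && python3 steer.py mv.in
python3 -c "
from h import *
hgo(.0041,.09,.15)"
```

```text
time_s: 35.4
tcp_pos: [0.5929, -0.1267, 0.1239]
tcp_rot: [0.746, 0.661, -0.057, 0.05]
contact_force: [-0.2, 0.3, -0.5]
gripper_width: 0.0432
grip_force: 63.0
at x,y,z mm [  0.5   6.6 123.9] tilt 0.151 shift [ 0.0026 -0.0005  0.0338] rot [0.    0.001 0.002] F [-0.2  0.3 -0.5] M [ 0.2  -0.04 -0.01] w 0.0432
```

In the tool's units: 0.0338 m is 1.352, 0.015 m is 0.6, 0.001 rad is 0.02.

```bash
echo '[{"xyz": [0.04,-0.016,0.6],"rot": [0,0,0.02]},{"xyz": [0.104,-0.016,1.352],"rot": [0,0,0.02]},{"xyz": [0.104,-0.016,1.352],"rot": [0,0,0.02]},{"xyz": [0.104,-0.016,1.352],"rot": [0,0,0.02]}]' > mv.in && python3 steer.py mv.in
python3 -c "
from h import *
hgo(.0041,.08,.15)"
```

```text
time_s: 35.8
tcp_pos: [0.5916, -0.1299, 0.0897]
tcp_rot: [0.747, 0.661, -0.057, 0.05]
contact_force: [-0.0, -0.3, -1.5]
gripper_width: 0.0424
grip_force: 63.0
at x,y,z mm [-0.4  3.2 89.7] tilt 0.152 shift [0.0023 0.0004 0.0094] rot [-0.001  0.002 -0.   ] F [-0.  -0.3 -1.5] M [ 0.18  0.03 -0.01] w 0.0424
```

In the tool's units: 0.0094 m is 0.376, 0.005 m is 0.2.

```bash
echo '[{"xyz": [0.04,0.012,0.2]},{"xyz": [0.088,0.012,0.376]},{"xyz": [0.088,0.012,0.376]}]' > mv.in && python3 steer.py mv.in
python3 -c "
from h import *
hgo(.0041,.0755,.15)"
echo '[{"xyz": [0.012,0,0.088]},{"xyz": [0.028,0,0.18]},{"xyz": [0.028,0,0.18]}]' > mv.in && python3 steer.py mv.in
python3 -c "
from h import *
hgo(.0041,.0737,.15)"
```

```text
time_s: 36.1
tcp_pos: [0.5924, -0.1287, 0.0803]
tcp_rot: [0.747, 0.661, -0.057, 0.05]
contact_force: [-0.0, 0.3, -0.5]
gripper_width: 0.0428
grip_force: 63.0
at x,y,z mm [ 0.2  4.5 80.3] tilt 0.152 shift [ 0.0003 -0.0002  0.0048] rot [-0.     0.002  0.   ] F [-0.   0.3 -0.5] M [ 0.22 -0.01  0.01] w 0.0428
time_s: 36.4
tcp_pos: [0.5926, -0.129, 0.0761]
tcp_rot: [0.747, 0.661, -0.057, 0.051]
contact_force: [-0.8, -0.2, -0.1]
gripper_width: 0.043
grip_force: 63.0
at x,y,z mm [ 0.5  4.2 76.1] tilt 0.152 shift [ 0.0002 -0.0005  0.0024] rot [0.    0.002 0.   ] F [-0.8 -0.2 -0.1] M [ 0.18 -0.04  0.01] w 0.043
```

In the tool's units: 0.0015 m is 0.06, -0.0003 m is -0.012.

```bash
echo '[{"xyz": [0.008,-0.012,0.06]},{"xyz": [0.008,-0.012,0.06]},{"xyz": [0.008,-0.012,0.06]}]' > mv.in && python3 steer.py mv.in
python3 -c "
from h import *
hgo(.0041,.0737,.15)"
echo '[{"xyz": [0.004,0,0.04]},{"xyz": [0.004,0,0.04]}]' > mv.in && python3 steer.py mv.in
python3 -c "
from h import *
hgo(.0041,.0737,.15)
hgo(.003,.0722,.075)"
```

```text
time_s: 36.7
tcp_pos: [0.5927, -0.1293, 0.0752]
tcp_rot: [0.747, 0.661, -0.056, 0.051]
contact_force: [-0.7, 0.6, 2.6]
gripper_width: 0.0428
grip_force: 63.4
at x,y,z mm [ 0.7  4.  75.2] tilt 0.152 shift [ 0.0004 -0.0007  0.0015] rot [ 0.001  0.002 -0.   ] F [-0.7  0.6  2.6] M [ 0.2   0.08 -0.01] w 0.0428
time_s: 36.9
tcp_pos: [0.5927, -0.1297, 0.0747]
tcp_rot: [0.747, 0.661, -0.057, 0.051]
contact_force: [-2.0, -0.4, 5.4]
gripper_width: 0.0429
grip_force: 63.9
at x,y,z mm [ 0.7  3.6 74.7] tilt 0.152 shift [ 0.0007 -0.0007  0.0009] rot [ 0.001  0.002 -0.001] F [-2.  -0.4  5.4] M [0.19 0.32 0.  ] w 0.0429
at x,y,z mm [ 0.7  3.6 74.7] tilt 0.152 shift [-0.0002 -0.0007  0.0025] rot [ 0.001  0.077 -0.   ] F [-2.  -0.4  5.4] M [0.19 0.32 0.  ] w 0.0429
```

In the tool's units: 0.0005 m is 0.02, -0.0004 m is -0.016, 0.077 rad is 1.54.

```bash
echo '[{"xyz": [-0.008,-0.024,0],"rot": [0,0.6,0]},{"xyz": [-0.016,-0.024,0.02],"rot": [0,1.54,0]},{"xyz": [-0.016,-0.024,0.02],"rot": [0,1.54,0]},{"xyz": [-0.016,-0.024,0.02],"rot": [0,1.54,0]}]' > mv.in && python3 steer.py mv.in
python3 -c "
from h import *
hgo(.0029,.0729,.075)
hgo(.0017,.0705,.0)"
```

```text
time_s: 37.3
tcp_pos: [0.5913, -0.1299, 0.073]
tcp_rot: [0.749, 0.662, -0.028, 0.025]
contact_force: [0.1, -0.6, 1.4]
gripper_width: 0.0429
grip_force: 63.2
at x,y,z mm [-0.7  3.3 73. ] tilt 0.076 shift [-0.0004  0.0007  0.0001] rot [ 0.     0.001 -0.001] F [ 0.1 -0.6  1.4] M [-0.08  0.01 -0.03] w 0.0429
at x,y,z mm [-0.7  3.3 73. ] tilt 0.076 shift [-0.0014  0.0007  0.0026] rot [ 0.     0.076 -0.001] F [ 0.1 -0.6  1.4] M [-0.08  0.01 -0.03] w 0.0429
```

```bash
echo '[{"xyz": [-0.024,0.016,0.04],"rot": [0,0.8,0]},{"xyz": [-0.048,0.024,0.08],"rot": [0,1.52,0]},{"xyz": [-0.048,0.024,0.08],"rot": [0,1.52,0]},{"xyz": [-0.048,0.024,0.08],"rot": [0,1.52,0]}]' > mv.in && python3 steer.py mv.in
python3 -c "
from h import *
hgo(.0017,.07,.0)"
```

```text
time_s: 37.7
tcp_pos: [0.5919, -0.1306, 0.071]
tcp_rot: [0.749, 0.663, -0.0, -0.0]
contact_force: [0.1, 0.5, -0.4]
gripper_width: 0.043
grip_force: 63.0
at x,y,z mm [-0.   2.6 71. ] tilt -0.0 shift [-0.0009  0.      0.001 ] rot [-0. -0.  0.] F [ 0.1  0.5 -0.4] M [ 0.03 -0.    0.02] w 0.043
```

```bash
for k in 1 2; do echo '[{"xyz": [-0.012,0,0.032]},{"xyz": [-0.012,0,0.032]}]' > mv.in && python3 steer.py mv.in >/dev/null
python3 -c "
from h import *
hgo(.0017,.07,.0)"; done
echo '[{"xyz": [0,0,0.032]},{"xyz": [0,0,0.032]}]' > mv.in && python3 steer.py mv.in >/dev/null
python3 -c "
from h import *
hgo(.0017,.069,.0)"
```

```text
at x,y,z mm [ 0.2  2.9 70.7] tilt -0.001 shift [-0.0012 -0.0002  0.0007] rot [-0.    -0.001  0.002] F [-1.   0.6  1.1] M [0.18 0.21 0.03] w 0.0429
at x,y,z mm [ 0.3  2.7 70.3] tilt -0.002 shift [-0.001  -0.0003  0.0003] rot [ 0.    -0.002  0.001] F [-2.4  1.6  5.3] M [0.47 0.42 0.09] w 0.0429
at x,y,z mm [ 0.3  2.6 70.1] tilt -0.003 shift [-0.0009 -0.0003  0.0011] rot [-0.    -0.003  0.001] F [-3.2  1.4  8.2] M [0.56 0.74 0.1 ] w 0.043
```

In the tool's units: -0.0015 m is -0.06.

```bash
echo '[{"xyz": [0,0,-0.06]},{"xyz": [0,0,-0.06]},{"xyz": [0,0,-0.06]},{"xyz": [0,0,-0.06]},{"xyz": [0,0,-0.06]}]' > mv.in && python3 steer.py mv.in 0.058
echo '[{"xyz": [0,0,-0.8]},{"xyz": [0,0,-2]},{"xyz": [0,0,-4]},{"xyz": [-1.6,0,-4.8]},{"xyz": [-2.8,0,-4.8]},{"xyz": [-2.8,0,-4.8]},{"xyz": [-2.8,0,-4.8]}]' > mv.in && python3 steer.py mv.in
python3 - <<'E'
from h import *
fn='w11';snap('wrist',fn);snap('side','si11');snap('scene','sc11')
hgo(0,.19,0)
im=cv2.imread('pics/w11.png').min(2)
def prof(off,d,base,z):
    p=w2px(fn,[[*(H+base+t*d),z] for t in off]).astype(np.float32); return cv2.remap(im,p[None,:,0].copy(),p[None,:,1].copy(),cv2.INTER_LINEAR)[0].astype(int)
def ed(v,off,t=18):
    k=np.where(np.abs(np.diff(v))>t)[0]; return [(float(round(1000*off[i],1)),int(v[i]),int(v[i+1])) for i in k]
o=np.arange(-.045,.045,.0005)
for b in(-.018,.0,.018): print('Y at x',b,ed(prof(o,YS,b*XS,.072),o))
o=np.arange(-.034,.034,.0005)
for b in(-.028,-.011,.011,.028): print('X at y',b,ed(prof(o,XS,b*YS,.072),o))
E
```

```text
time_s: 38.8
tcp_pos: [0.592, -0.1316, 0.0703]
tcp_rot: [0.749, 0.663, 0.0, 0.0]
contact_force: [-1.0, 0.9, 1.0]
gripper_width: 0.0576
grip_force: 0.0
time_s: 39.5
tcp_pos: [0.5828, -0.2022, 0.1905]
tcp_rot: [0.75, 0.662, 0.001, -0.0]
contact_force: [0.1, 0.3, -0.7]
gripper_width: 0.0584
grip_force: 0.0
at x,y,z mm [ 1.000e-01 -6.630e+01  1.895e+02] tilt -0.002 shift [ 0.0663  0.     -0.0003] rot [-0.001 -0.002  0.003] F [-0.1  0.6 -0.6] M [ 0.   -0.02  0.04] w 0.0579
Y at x -0.018 [(-38.0, 44, 93), (-37.5, 93, 171), (-37.0, 171, 227), (-33.5, 225, 151), (-33.0, 151, 91), (-32.5, 91, 167), (-32.0, 167, 243), (33.0, 218, 189), (33.5, 189, 221), (37.0, 219, 86), (37.5, 86, 57)]
Y at x 0.0 [(-38.0, 53, 79), (-37.5, 79, 150), (-37.0, 150, 214), (-36.5, 214, 239), (-33.5, 225, 139), (-33.0, 139, 102), (-32.5, 102, 178), (-32.0, 178, 244), (33.0, 216, 185), (33.5, 185, 227), (37.0, 218, 79), (37.5, 79, 59)]
Y at x 0.018 [(-38.0, 51, 82), (-37.5, 82, 156), (-37.0, 156, 218), (-36.5, 218, 238), (-33.5, 224, 120), (-32.5, 102, 188), (-32.0, 188, 242), (32.5, 231, 212), (33.0, 212, 179), (33.5, 179, 231), (36.5, 233, 203), (37.0, 203, 75)]
X at y -0.028 [(-27.0, 63, 125), (-26.5, 125, 215), (-26.0, 215, 235), (-23.0, 223, 157), (-22.5, 157, 48), (-22.0, 48, 166), (-21.5, 166, 228), (21.5, 226, 196), (22.0, 196, 177), (22.5, 177, 218), (26.0, 237, 177), (26.5, 177, 52)]
X at y -0.011 [(-25.5, 51, 102), (-25.0, 102, 186), (-24.5, 186, 230), (-22.0, 227, 201), (-21.0, 210, 230), (21.5, 234, 204), (24.0, 233, 200), (24.5, 200, 124), (25.0, 124, 49)]
X at y 0.011 [(-25.5, 45, 99), (-25.0, 99, 185), (-24.5, 185, 231), (21.5, 232, 209), (24.0, 235, 214), (24.5, 214, 138), (25.0, 138, 51)]
X at y 0.028 [(-27.0, 41, 152), (-26.5, 152, 225), (-23.0, 223, 164), (-22.5, 164, 80), (-21.5, 71, 197), (-21.0, 197, 235), (21.5, 232, 204), (22.0, 204, 177), (22.5, 177, 205), (23.0, 205, 233), (26.0, 241, 183), (26.5, 183, 65)]
```

Slides sit flat in the holder (top edges −32.3/+33.2 along y, ±22 across). Now the weight.

```bash
python3 -c "
from h import *
go(.514,.342,.2,-71)"

```

```text
tcp [ 0.5837 -0.199   0.1895] shift [ 0.5289 -0.1337 -0.0093] rot [-0.0017 -0.0014  1.1195] F [-0.1  0.6 -0.6] w 0.0579
```

```bash
echo '[{"xyz": [10.4,-2.68,-0.4],"rot": [0,0,11.2]},{"xyz": [10.4,-2.68,-0.4],"rot": [0,0,11.2]},{"xyz": [10.4,-2.68,-0.4],"rot": [0,0,11.2]},{"xyz": [10.4,-2.68,-0.4],"rot": [0,0,11.2]},{"xyz": [10.4,-2.68,-0.4],"rot": [0,0,11.2]},{"xyz": [21.16,-5.348,-0.4],"rot": [0,0,22.4]},{"xyz": [21.16,-5.348,-0.4],"rot": [0,0,22.4]},{"xyz": [21.16,-5.348,-0.4],"rot": [0,0,22.4]}]' > mv.in && python3 steer.py mv.in 0.04
python3 -c "
from h import *
go(.514,.342,.2,-71)"
```

```text
time_s: 40.45
tcp_pos: [0.5325, 0.1911, 0.1999]
tcp_rot: [0.976, 0.219, 0.0, -0.001]
contact_force: [0.8, 0.2, -0.1]
gripper_width: 0.0397
grip_force: 0.0
tcp [0.5325 0.1911 0.1999] shift [ 4.760e-02 -1.443e-01  1.000e-04] rot [-0.0013 -0.0006  0.1093] F [ 0.8  0.2 -0.1] w 0.0397
```

```bash
echo '[{"xyz": [1.904,-5.772,0],"rot": [0,0,2.18]},{"xyz": [1.904,-5.772,0],"rot": [0,0,2.18]},{"xyz": [1.904,-5.772,0],"rot": [0,0,2.18]},{"xyz": [1.904,-5.772,0],"rot": [0,0,2.18]},{"xyz": [1.904,-5.772,0],"rot": [0,0,2.18]},{"xyz": [1.904,-5.772,0],"rot": [0,0,2.18]}]' > mv.in && python3 steer.py mv.in
python3 - <<'E'
from h import *
snap('wrist','w12'); im=cv2.imread('pics/w12.png')
u=w2px('w12',[[.58,.365,.01],[.58,.365,.036]]).round(1);print(u)
c=u[0].astype(int)
hsv=cv2.cvtColor(im,cv2.COLOR_BGR2HSV)
sub=im[c[1]-80:c[1]+81,c[0]-100:c[0]+101].astype(int)
print(sub[::10,::10].mean(2).astype(int)); print((sub[::20,::10,2]-sub[::20,::10,0]))
go(.58,.365,.1,-71)
E
```

```text
time_s: 41.05
tcp_pos: [0.5145, 0.3373, 0.1998]
tcp_rot: [0.986, 0.167, 0.0, 0.0]
contact_force: [0.4, -0.2, 0.2]
gripper_width: 0.0398
grip_force: 0.0
[[316.7 116.2]
 [316.2 116.1]]
[[138 145 135 145 143 142 146 135 148 143 145 144 141 145 144 143 147 147
  147 142 142]
 [142 142 141 144 140 149 139 144 146 145 142 142 145 149 145 145 140 143
  145 151 151]
 [141 145 147 143 146 150 140 148 143 139 146 152 145 150 146 149 144 147
  141 149 141]
 [147 148 139 140 140 145 146 145 150 139 153 148 141 148 143 147 151 145
  146 149 145]
 [148 150 144 146 141 137 152 147 181 182 182 181 184 160 147 149 152 147
  141 144 149]
 [147 147 143 145 151 138 143 147 185 182 184 184 181 149 149 143 151 144
  146 147 147]
 [142 145 147 149 145 150 144 155 183 183 183 181 179 127 145 151 146 149
  150 148 148]
 [147 144 147 147 138 146 150 148 182 182 171 174 183 114 145 147 151 139
  148 144 145]
 [149 151 142 153 139 149 150 142 183 181 181 180 182  84 152 151 150 149
  149 150 144]
 [144 148 143 151 144 147 144 148 183 176 180 149 183 119 150 146 154 150
  143 155 146]
 [143 149 145 146 144 145 1
[... 813 characters left out ...]
-18 -17 -13 -18  -4   8   7   8   9
    7   6   8]
 [  7   8   9   6   7   9   7   8 -15 -12 -13 -11 -16   5   7   6   6   7
    9   9   9]
 [  7   8   7   7   7   7   7   8 -12   2  -7 -11 -11   3   9   6   7   7
    9   7   6]
 [  8   8   7   7   8   8   8   7  -8  -7  -7  -4  -6   5   9   7  10   7
    8   7   7]
 [  9   7   8  10   9   6   7   8  -5   0  -1   1   2   9   8   9   5   6
    7   7   7]
 [  7   8   8   8  10  10   7   8   8   7   6   8   7   8   8   8   8   7
    9  10   8]
 [  7   7   8   7   7   7   6   9   7   7   7   8   8   9   7   8   9   9
    7  10   6]]
tcp [0.5151 0.3363 0.2   ] shift [ 0.0707 -0.006   0.1001] rot [ 0.0007 -0.0003  0.0013] F [-0.6 -0.7  0. ] w 0.04
```

Clear segmentation (plate > 165 bright); fit a rectangle.

```bash
python3 - <<'E'
from h import *
im=cv2.imread('pics/w12.png'); m=(cv2.GaussianBlur(im,(3,3),0).min(2)>163).astype(np.uint8); m=cv2.morphologyEx(m,cv2.MORPH_CLOSE,np.ones((9,9)))
for c in cv2.findContours(m,cv2.RETR_EXTERNAL,cv2.CHAIN_APPROX_NONE)[0]:
    if cv2.contourArea(c)>2000:
        w=px2w('w12',c[:,0,:],.01)[:,:2]; print(c[:,0].mean(0),cv2.minAreaRect((w*1000).astype(np.float32)))
go(.58,.365,.06,-71)
E
```

```text
[319.13207547 115.49433962] ((580.0533447265625, 363.1775207519531), (58.12298583984375, 36.05131149291992), 18.272127151489258)
tcp [0.5151 0.3363 0.2   ] shift [ 0.0707 -0.006   0.1401] rot [ 0.0007 -0.0003  0.0013] F [-0.6 -0.7  0. ] w 0.04
```

```bash
echo '[{"xyz": [1.6,-0.16,0.8],"rot": [0,0,0.26]},{"xyz": [2.8,-0.172,2.4],"rot": [0,0,0.26]},{"xyz": [2.8,-0.172,4],"rot": [0,0,0.26]},{"xyz": [2.8,-0.172,5.2],"rot": [0,0,0.26]},{"xyz": [2.8,-0.172,5.6],"rot": [0,0,0.26]},{"xyz": [2.8,-0.172,5.6],"rot": [0,0,0.26]},{"xyz": [2.8,-0.172,5.6],"rot": [0,0,0.26]}]' > mv.in && python3 steer.py mv.in
python3 -c "
from h import *
go(.58,.3632,.031,-71.7)"
```

```text
time_s: 41.8
tcp_pos: [0.5813, 0.3647, 0.0623]
tcp_rot: [0.987, 0.16, 0.002, -0.001]
contact_force: [0.4, -0.1, 0.8]
gripper_width: 0.04
grip_force: 0.0
tcp [0.5813 0.3647 0.0623] shift [-0.0018  0.0011  0.0313] rot [-0.0005 -0.0038  0.0012] F [ 0.4 -0.1  0.8] w 0.04
```

```bash
echo '[{"xyz": [-0.04,0.04,0.8]},{"xyz": [-0.04,0.04,1.2]},{"xyz": [-0.04,0.04,1.24]},{"xyz": [-0.04,0.04,1.24]}]' > mv.in && python3 steer.py mv.in
python3 -c "
from h import *
go(.58,.3632,.031,-71.7)"
echo '[{},{},{},{},{},{}]' > mv.in && python3 steer.py mv.in 0.002 80
python3 -c "
from h import *
go(.58,.3632,.031,-71.7)"
```

```text
time_s: 42.2
tcp_pos: [0.5787, 0.3641, 0.029]
tcp_rot: [0.987, 0.16, 0.0, -0.0]
contact_force: [0.1, 0.7, 0.2]
gripper_width: 0.0398
grip_force: 0.0
tcp [0.5787 0.3641 0.029 ] shift [ 0.001   0.0012 -0.002 ] rot [-0.0002 -0.0001  0.0029] F [0.1 0.7 0.2] w 0.0398
time_s: 42.8
tcp_pos: [0.5798, 0.3641, 0.0303]
tcp_rot: [0.987, 0.16, 0.001, -0.0]
contact_force: [-1.5, -0.8, 5.6]
gripper_width: 0.0134
grip_force: 78.2
tcp [0.5798 0.3641 0.0303] shift [-0.0001  0.0009 -0.0007] rot [-0.0005 -0.0022  0.0026] F [-1.5 -0.8  5.6] w 0.0134
```

```bash
echo '[{"xyz": [0,0,-1.2]},{"xyz": [0,0,-2.8]},{"xyz": [0,0,-4.8]},{"xyz": [0,0,-6.8]},{"xyz": [0,0,-6.8]}]' > mv.in && python3 steer.py mv.in
python3 -c "
from h import *
hgo(.0004,.19,0)"
```

```text
time_s: 43.3
tcp_pos: [0.5838, 0.3655, 0.2074]
tcp_rot: [0.987, 0.16, 0.007, -0.003]
contact_force: [1.0, -0.1, -1.2]
gripper_width: 0.0134
grip_force: 78.1
at x,y,z mm [-68.6 494.  207.4] tilt -0.015 shift [-0.1504  0.4752  0.0134] rot [ 0.005 -0.015 -1.127] F [ 1.  -0.1 -1.2] M [-0.01 -0.14 -0.01] w 0.0134
```

In the tool's units: 0.475 m is 19, 0.2376 m is 9.504, -1.127 rad is -22.54.

```bash
echo '[{"xyz": [-3,9.504,0],"rot": [0,0,-11.2]},{"xyz": [-3,9.504,0],"rot": [0,0,-11.2]},{"xyz": [-3,9.504,0],"rot": [0,0,-11.2]},{"xyz": [-3,9.504,0],"rot": [0,0,-11.2]},{"xyz": [-6,19,0],"rot": [0,0,-22.54]},{"xyz": [-6,19,0],"rot": [0,0,-22.54]},{"xyz": [-6,19,0],"rot": [0,0,-22.54]},{"xyz": [-6,19,0],"rot": [0,0,-22.54]}]' > mv.in && python3 steer.py mv.in
python3 -c "
from h import *
hgo(.0004,.19,0)"
```

```text
time_s: 44.1
tcp_pos: [0.584, -0.0367, 0.1974]
tcp_rot: [0.747, 0.665, -0.0, -0.001]
contact_force: [0.3, -0.1, -2.3]
gripper_width: 0.0136
grip_force: 78.2
at x,y,z mm [-19.3  94.8 197.4] tilt -0.001 shift [-0.0946  0.0187  0.0073] rot [-0.002 -0.001  0.007] F [ 0.3 -0.1 -2.3] M [-0.06 -0.05  0.03] w 0.0136
```

```bash
echo '[{"xyz": [-3.784,0.748,0],"rot": [0,0,0.14]},{"xyz": [-3.784,0.748,0],"rot": [0,0,0.14]},{"xyz": [-3.784,0.748,1.2],"rot": [0,0,0.14]},{"xyz": [-3.784,0.748,2.4],"rot": [0,0,0.14]},{"xyz": [-3.784,0.748,3.08],"rot": [0,0,0.14]},{"xyz": [-3.784,0.748,3.08],"rot": [0,0,0.14]},{"xyz": [-3.784,0.748,3.08],"rot": [0,0,0.14]}]' > mv.in && python3 steer.py mv.in
python3 -c "
from h import *
hgo(.0004,.106,0)"
```

```text
time_s: 44.8
tcp_pos: [0.5925, -0.131, 0.1216]
tcp_rot: [0.751, 0.661, 0.0, -0.0]
contact_force: [-0.0, 0.3, -2.3]
gripper_width: 0.0132
grip_force: 78.3
at x,y,z mm [  0.7   2.3 121.6] tilt -0.0 shift [-0.0019 -0.0006  0.0156] rot [-0.    -0.    -0.005] F [-0.   0.3 -2.3] M [-0.04 -0.03 -0.03] w 0.0132
```

```bash
echo '[{"xyz": [-0.04,-0.016,0.4],"rot": [0,0,-0.06]},{"xyz": [-0.06,-0.016,0.624],"rot": [0,0,-0.06]},{"xyz": [-0.06,-0.016,0.624],"rot": [0,0,-0.06]},{"xyz": [-0.06,-0.016,0.624],"rot": [0,0,-0.06]}]' > mv.in && python3 steer.py mv.in
python3 -c "
from h import *
hgo(.0004,.104,0)"
for k in 1 2; do echo '[{"xyz": [0,0,0.06]},{"xyz": [0,0,0.06]}]' > mv.in && python3 steer.py mv.in >/dev/null
python3 -c "
from h import *
hgo(.0004,.103,0)"; done
```

```text
time_s: 45.2
tcp_pos: [0.5922, -0.1331, 0.1067]
tcp_rot: [0.75, 0.661, 0.001, 0.0]
contact_force: [0.2, 0.0, -1.4]
gripper_width: 0.013
grip_force: 78.3
at x,y,z mm [  0.6   0.2 106.7] tilt -0.001 shift [ 0.0002 -0.0006  0.0027] rot [ 0.001 -0.001 -0.003] F [ 0.2  0.  -1.4] M [-0.04  0.   -0.04] w 0.013
at x,y,z mm [  0.6   0.3 105.1] tilt -0.001 shift [ 0.0001 -0.0006  0.0021] rot [ 0.001 -0.001 -0.003] F [ 1.2 -0.8 -2.6] M [-0.05 -0.07  0.01] w 0.0132
at x,y,z mm [  0.4   0.3 103.4] tilt -0.001 shift [ 0.0001 -0.0004  0.0004] rot [ 0.001 -0.001 -0.003] F [-0.4 -0.3 -2.3] M [-0.01  0.03  0.06] w 0.0136
```

```bash
for k in 1 2 3; do echo '[{"xyz": [0,0,0.032]},{"xyz": [0,0,0.032]}]' > mv.in && python3 steer.py mv.in >/dev/null
python3 -c "
from h import *
hgo(.0004,.102,0)"; done
```

```text
at x,y,z mm [  0.4   0.2 102.5] tilt -0.001 shift [ 0.0002 -0.0004  0.0005] rot [ 0.001 -0.001 -0.004] F [ 0.4 -0.4 -2.2] M [-0.01 -0.04 -0.01] w 0.0134
at x,y,z mm [5.000e-01 1.000e-01 1.023e+02] tilt -0.001 shift [ 0.0002 -0.0005  0.0003] rot [ 0.001 -0.001 -0.003] F [-1.8  0.4  1.6] M [0.06 0.23 0.02] w 0.0133
at x,y,z mm [6.000e-01 1.000e-01 1.022e+02] tilt -0.002 shift [ 0.0002 -0.0006  0.0002] rot [ 0.001 -0.002 -0.003] F [-1.9  1.3  5.6] M [0.22 0.67 0.04] w 0.0136
```

In the tool's units: -0.0012 m is -0.048.

```bash
echo '[{"xyz": [0,0,-0.048]},{"xyz": [0,0,-0.048]},{"xyz": [0,0,-0.048]},{"xyz": [0,0,-0.048]},{"xyz": [0,0,-0.048]}]' > mv.in && python3 steer.py mv.in 0.04
echo '[{"xyz": [0,0,-0.8]},{"xyz": [0,0,-2]},{"xyz": [0,0,-3.6]},{"xyz": [-1.6,0,-4.4]},{"xyz": [-2.8,0,-4.4]},{"xyz": [-2.8,0,-4.4]},{"xyz": [-2.8,0,-4.4]},{"xyz": [-2.8,0,-4.4]}]' > mv.in && python3 steer.py mv.in
python3 - <<'E'
from h import *
snap('wrist','w13'); hgo(0,.19,0); im=cv2.imread('pics/w13.png').min(2)
def prof(off,d,base,z):
    p=w2px('w13',[[*(H+base+t*d),z] for t in off]).astype(np.float32); return cv2.remap(im,p[None,:,0].copy(),p[None,:,1].copy(),cv2.INTER_LINEAR)[0].astype(int)
def ed(v,off,t=16):
    k=np.where(np.abs(np.diff(v))>t)[0]; return [(float(round(1000*off[i],1)),int(v[i]),int(v[i+1])) for i in k]
o=np.arange(-.04,.04,.0005)
for b in(-.015,.015): print('Y at x',b,ed(prof(o,YS,b*XS,.082),o))
o=np.arange(-.03,.03,.0005)
for b in(-.022,.022): print('X at y',b,ed(prof(o,XS,b*YS,.082),o))
for f in('sc13',):
    snap('scene',f)
# crank knob unchanged? compare scene images near knob/foot before (sc_ft) and now
a,b=[cv2.imread('pics/%s.png'%n).astype(int) for n in('sc_ft','sc13')]
print('diff stage leg',np.abs(a-b)[330:395,225:262].mean())
E
```

```text
time_s: 46.7
tcp_pos: [0.5921, -0.133, 0.1021]
tcp_rot: [0.75, 0.661, 0.0, 0.0]
contact_force: [-0.1, 0.5, 0.0]
gripper_width: 0.04
grip_force: 0.0
time_s: 47.5
tcp_pos: [0.5833, -0.2009, 0.2114]
tcp_rot: [0.75, 0.662, 0.001, -0.001]
contact_force: [0.1, 0.4, -0.2]
gripper_width: 0.04
grip_force: 0.0
at x,y,z mm [ 1.000e-01 -6.780e+01  2.113e+02] tilt -0.002 shift [ 0.0677 -0.0002  0.0214] rot [-0.001 -0.002 -0.001] F [0.3 0.7 0.4] M [ 0.04 -0.03 -0.04] w 0.0399
Y at x -0.015 [(-36.5, 38, 84), (-36.0, 84, 177), (-35.5, 177, 246), (-32.5, 232, 201), (-32.0, 201, 73), (-31.5, 73, 126), (-31.0, 126, 207), (-30.5, 207, 231), (-30.0, 231, 197), (-29.5, 197, 166), (-29.0, 166, 218), (29.5, 223, 201), (30.5, 202, 231), (31.5, 232, 211), (32.0, 211, 177), (32.5, 177, 226), (35.5, 229, 186), (36.0, 186, 88), (36.5, 88, 58)]
Y at x 0.015 [(-36.5, 42, 96), (-36.0, 96, 184), (-35.5, 184, 244), (-32.5, 230, 191), (-32.0, 191, 72), (-31.5, 72, 151), (-31.0, 151, 217), (-30.0, 231, 211), (-29.0, 201, 230), (30.0, 212, 229), (31.5, 230, 209), (32.0, 209, 172), (32.5, 172, 232), (35.5, 231, 181), (36.0, 181, 78), (36.5, 78, 60)]
X at y -0.022 [(-21.5, 92, 69), (-21.0, 69, 165), (-20.5, 165, 223), (-19.0, 226, 205), (-18.5, 205, 185), (-18.0, 185, 212), (18.5, 225, 208), (19.5, 198, 218), (20.0, 218, 237), (20.5, 237, 217), (21.0, 217, 149), (21.5, 149, 100)]
X at y 0.022 [(-24.5, 57, 104), (-24.0, 104, 143), (-21.0, 142, 197), (-20.5, 197, 228), (-19.0, 224, 176), (-18.5, 176, 133), (-18.0, 133, 172), (-17.5, 172, 228), (19.0, 226, 187), (20.0, 193, 221), (21.0, 226, 189), (21.5, 189, 148), (23.5, 161, 129), (24.0, 129, 80), (24.5, 80, 61)]
diff stage leg 19.843243243243244
```

```bash
python3 -c "
from h import *
print(r.sign_off())"
```

```text
the job is handed in; nothing more can be done
None
```

The job is handed in, but no verdict came back: the leg is cranked to about 1.15 rad past the expected foot contact (set from the knob's position, because the foot's force can't be read directly). All three slides lie flat in the holder, going in tilted on a second try after the first caught on the rim, and the weight stands centred and square on top; the other items were not touched.

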